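Gang two gears on the run-out arbor

ROBOT

A 6-joint arm with a two-finger parallel gripper is mounted at the origin on a cart in front of the work surface, level with it; the furniture and walls round the work are solid. World frame = base frame: x ahead of the robot, y to its left, z up, the work surface at z = 0. Lengths are in m, angles in rad, forces in N, time in s.
With the tool pointing down it reaches from about 0.425 to 0.95 m from the base axis. Payload 3.5 kg.
Tool frame: the origin (TCP) lies on the centre line of the jaws, within the pads' length; the fingertips stand 11 mm ahead of it and the grasp point (between the pads) lies 8 mm behind it; y points along the fingers, x is the direction in which the jaws open and shut, and the axes are right-handed (so a half turn about y gives the same grasp; the last joint's range is limited). The gripper opens to 85 mm and grips with 20 to 120 N. Pads are 22 mm wide; open, the fingers measure 114 mm over their backs; the gripper's body (76 mm by 85 mm) begins 54 mm behind the grasp point. The pads swing forward as they close: fully open they stand 13 mm farther back than shut.
Start: joints at [-1.353, 0.286, 1.577, -0, 1.279, -0.15], TCP at [0.243, -0.63, 0.242] pointing down, gripper open.
Joint ranges: [-2.77, 2.77], [-0.9, 2.22], [0.21, 2.48], [-1.53, 4.67], [0.24, 2.81], [-2.84, 2.84]. Speed limits (rad/s): [2.79, 2.79, 3.14, 3.14, 3.14, 3.14].

INTERFACE

Orientations are given as a unit quaternion [x, y, z, w].
In Python, from plant import get_state, read_camera, sign_off gives the robot as it stands.
- The arm moves only by the shell command python3 -m inch 'ROWS' [FORCE]. ROWS is JSON, a list of rows, each an object of numbers: "ax", "ay", "az": the turn, a rotation vector about the tool's x, y, z in rad; "x", "y", "z": the shift along the tool's x, y, z in mm; "hand": the closure, from -1 (fully open) to 1 (shut). In form: [{"ax": .., "ay": .., "az": .., "x": .., "y": .., "z": .., "hand": ..}, ...]. A call has 1 to 5 rows; each row shifts and turns the commanded pose from where the row before left it, along the tool's axes as they then stand; what a row does not reach is not made up. A row lasts 1/12 s, in which the tool goes at most 41.7 mm and 7.16 degrees, less where a joint would pass 70% of its speed; a pose out of reach is approached as far as the arm can. A call with a gripper value outside its range is refused whole. The fingers move at their own pace and stop on an object; FORCE is the grip in N (left out, the last holds). Time passes only in rows, so rows that do not move let the fingers close. It gives the time, the measured TCP pose, the force and the opening at its end, in the units of the state.
- get_state(): the state, without advancing time (a new reading comes with each control period).
- read_camera(name): name is "scene" or "top"; returns a dict with "img" (400x640x3 uint8, red, green, blue), "fov_y" (degrees; the focal length in pixels is half the picture's height over the tangent of half this angle, whatever the lens; pixels are square), "cx", "cy" (the principal point, pixels), "T" (4x4, takes a point from camera to world coordinates). Camera axes: x right, y down, z forward; pixel columns grow to the right and rows downward; lengths in m; the calibration is good to about 2 mm. A picture is of the moment at which its call begins. There is no depth.
- sign_off(): hands the job in, once; it reports no verdict.
The state is a dict: "time": time; "qpos": joint angles; "dq": joint speeds; "joint_efforts": joint torques, N m; "eef_pos": TCP position; "tcp_rot": TCP orientation; "contact_force": force on the tool from outside, world axes, zero at the start; "wrist_torque": the same for the moment, N m; "opening": opening from 0.0 (shut) to 1.0 (fully open).
Only numpy, scipy, OpenCV 4.12 (cv2) and the standard library are available. Lean on these libraries where they do the work, as an engineer would, in place of code of your own. Each camera call takes 0.05 s, during which the arm holds its last target. There are 200 camera calls.

TASK

Load the upright run-out arbor for a dial check, from the seat upwards: the long blue spacer, the large steel gear, the short bright spacer, the small bronze gear with its hub up, and last the red cap, whose hollow underside goes over that hub, each resting flat on the one below. Lower every part into place, letting none of them drop, for the faces are ground; leave the grease pot and the coaxial load where they stand.

Things in the scene. Friction and masses are not known exactly. Their poses are not given: they have to be found in the camera images.
- arbor_seat (a point): The run-out arbor, fixed to the bench: a round dark grey cast-iron base (86 mm across, 18 mm high) with a raised ground-steel seat (52 mm across, its face 26 mm above the bench) and an upright steel shaft 16 mm in diameter. The shaft is straight to 51 mm above the seat; a tapered nose narrows to 7 mm across and ends 59 mm above the seat (85 mm above the bench). This point is the centre of the seat's face, on the shaft's axis; z up the shaft.
- long_spacer: Long spacer: dark blue anodised ring, 42 mm outside diameter, 28 mm high, with a shallow groove (0.7 mm deep, 7 to 10 mm above its underside), about 120 g, standing on the bench. The bore (19 mm across, right through) has 1.5 mm of play all round on the arbor's shaft. Once it is seated the shaft stands 31 mm out of its top, between the fingers, so it is best held in its upper half. Origin: centre of its underside; z up its bore.
- large_gear: Large gear: flat steel spur gear with 27 teeth, lying flat, 58 mm across the teeth, 10 mm thick, about 160 g. Held by the toothed rim. The bore (19 mm across, right through) has 1.5 mm of play all round on the arbor's shaft. Origin: centre of its underside; z up its bore.
- short_spacer: Short spacer: bright aluminium ring, 34 mm outside diameter, 10 mm high, about 50 g, lying on the bench. The bore (19 mm across, right through) has 1.5 mm of play all round on the arbor's shaft. Origin: centre of its underside; z up its bore.
- small_gear: Small gear: bronze (yellow) spur gear with 21 teeth, lying flat with its hub up. Toothed rim 46 mm across and 10 mm thick at the bottom, then a plain round hub 28 mm across that reaches from 10 to 22 mm above its underside (total height 22 mm), its top 3 mm chamfered to 23 mm across; about 120 g. Held by the toothed rim or the hub. The bore (19 mm across, right through) has 1.5 mm of play all round on the arbor's shaft. Origin: centre of its underside; z up its bore.
- cap: Cap: red knurled knob, 42 mm in diameter, 34 mm high, about 130 g, standing with its opening down. The round recess in its underside, 33 mm across and 14 mm deep, goes over the small gear's hub with 2.5 mm of play all round, until the cap's rim rests on the gear's toothed face, 10 mm above that gear's underside. Origin: centre of its underside; z up.
- grease_pot: Bystander: flat round grease pot with a cream lid and a red and cream body, 63 mm in diameter and 34 mm high, standing among the parts. Not to be moved. Origin: centre of its underside.
- load_716: Bystander: white-metal coaxial load, a stepped round connector about 34 mm across and 32 mm high with a gold-coloured centre contact on top, standing among the parts. Not to be moved. Origin: centre of its underside.
Not all that is in view belongs to the job. Leave any green or orange look-alike of the short_spacer alone. Of the things that look like the long_spacer, take the one that is farthest to the robot's right at the start.

How it is judged:
By the outcome, as a careful person would: the job done as asked, in the order asked, and still so for the second after the job is handed in, with the robot touching nothing.
It also fails if it takes over 109 s, if anything falls off the work surface, if the arm or the gripper's body presses on something with over 40 N, if the wrist force passes 120 N, or if a joint passes its speed limit or range.

## Working session

There is one attempt and no reset: what is moved stays moved. The work goes in short steps, Python scripts to look and compute and a shell command to move; the robot and the scene stay as the last step left them, time stands still between calls to the robot, and variables do not carry over. Pictures are saved under pics/ and viewed, about 12 in all and at most 16, crops included, and the job is handed in when it is done.

```bash
mkdir -p pics; ls; python3 - <<'E'
from plant import get_state, read_camera
import cv2,json
s=get_state(); print(s)
for n in("scene","top"):
    c=read_camera(n); print(n,c["fov_y"],c["cx"],c["cy"],c["T"])
    cv2.imwrite(f"pics/{n}0.png",c["img"][:,:,::-1])
E
```

```text
pics
{'time': 0.0, 'qpos': array([-1.35300606e+00,  2.87174055e-01,  1.57822604e+00, -1.76011021e-05,
        1.27858765e+00, -1.50012718e-01]), 'dq': array([-7.22735134e-04, -2.20031553e-04,  2.20647072e-04, -9.20810793e-04,
       -6.77542754e-05, -7.32393233e-04]), 'joint_efforts': array([ 4.47328066e-04, -4.05979657e+01, -2.92623675e+01, -1.04531882e-04,
        5.85269489e-03,  2.34956396e-06]), 'eef_pos': array([ 0.24258105, -0.62920814,  0.24091501]), 'tcp_rot': array([-0.582429  ,  0.40075655, -0.39951098,  0.58357658]), 'contact_force': array([-0.26874319, -0.0529208 , -0.10527595]), 'wrist_torque': array([-0.00729529,  0.0178231 ,  0.03393994]), 'opening': 1.0016389672704582}
scene 56.193532645648745 318.98949875685423 203.53539446189492 [[-0.73190942 -0.31119176  0.60619162 -0.14508118]
 [-0.68119678  0.31232883 -0.66213416  0.75856706]
 [ 0.01671957 -0.89755801 -0.44057924  0.51336201]
 [ 0.          0.          0.          1.        ]]
top 55.35518928533188 306.86515436193065 198.03907570328246 [[-0.00694675 -0.99948568  0.0313067   0.47477403]
 [-0.99937576  0.00585471 -0.03483967  0.06412192]
 [ 0.03463846 -0.03152918 -0.99890244  0.95763198]
 [ 0.          0.          0.          1.        ]]
```

View pics/scene0.png

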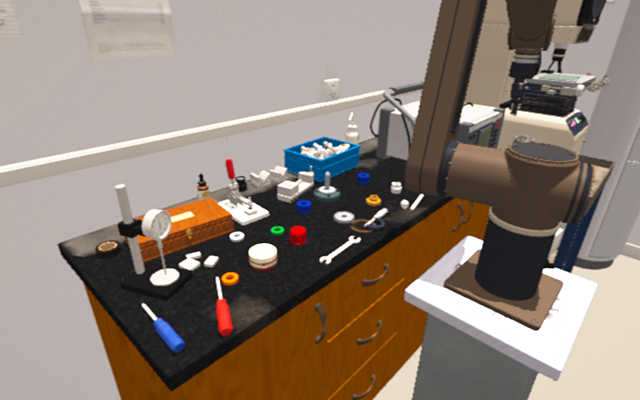

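View pics/top0.png

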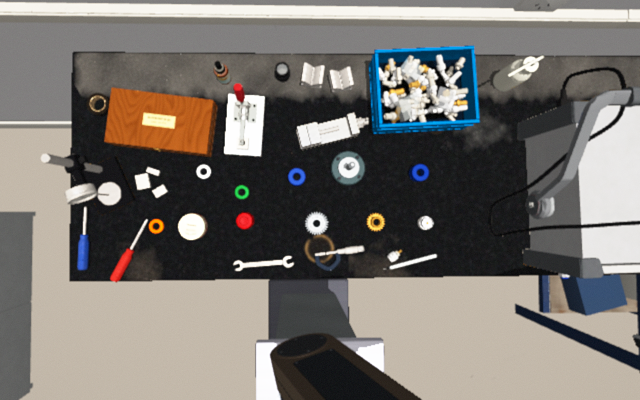

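```bash
cat > h.py <<'E'
import numpy as np, cv2
from plant import get_state, read_camera
from scipy.spatial.transform import Rotation as R
def ray(c,u,v,z):
    f=200/np.tan(np.radians(c["fov_y"]/2)); T=np.array(c["T"])
    d=T[:3,:3]@np.array([(u-c["cx"])/f,(v-c["cy"])/f,1]); o=T[:3,3]
    return o+d*(z-o[2])/d[2]
def proj(c,p):
    f=200/np.tan(np.radians(c["fov_y"]/2)); T=np.array(c["T"])
    q=T[:3,:3].T@(np.array(p)-T[:3,3]); return c["cx"]+f*q[0]/q[2],c["cy"]+f*q[1]/q[2]
def blob(c,u,v,lo,hi,r=14):
    """centre of the convex hull of the HSV-mask near u,v"""
    m=cv2.inRange(cv2.cvtColor(c["img"],cv2.COLOR_RGB2HSV),np.array(lo),np.array(hi))
    w=np.zeros_like(m); cv2.circle(w,(int(u),int(v)),r,255,-1); m&=w
    p=cv2.findNonZero(m); h=cv2.convexHull(p); M=cv2.moments(h)
    (x,y,ww,hh)=cv2.boundingRect(p)
    return M["m10"]/M["m00"],M["m01"]/M["m00"],len(p),(x,y,ww,hh)
def state(n=''):
    s=get_state(); A=R.from_quat(s["tcp_rot"]).as_matrix()
    print(n,'t%.2f'%s["time"],'tcp',s["eef_pos"].round(4),'x',A[:,0].round(3),'y',A[:,1].round(3),'z',A[:,2].round(3),'F',s["contact_force"].round(1),'op %.3f'%s["opening"],'q6 %.2f'%s["qpos"][5])
    return s,A
E
python3 - <<'E'
from h import *
c=read_camera("top"); state()
im=c["img"][130:260,170:450]
cv2.imwrite("pics/crop1.png",cv2.resize(im,None,fx=2.8,fy=2.8,interpolation=cv2.INTER_CUBIC)[:,:,::-1])
for n,u,v,lo,hi,z in [("long",420,172,(105,120,40),(130,255,255),.014),("blue2",297,176,(105,120,40),(130,255,255),.014),
 ("lgear",316,223,(0,0,90),(180,70,255),.005),("short",204,172,(0,0,90),(180,60,255),.005),("sgear",376,222,(12,90,60),(32,255,255),.008),
 ("cap",244,221,(0,120,50),(180,255,255),.017),("load",425,223,(0,0,90),(180,255,255),.016),("arbor",348,168,(0,0,45),(180,255,255),.009),("pot",192,227,(0,0,60),(180,255,255),.017)]:
    b=blob(c,u,v,lo,hi,20 if n in("arbor","pot") else 15); print(n,np.round(b[:2],2),b[2:],ray(c,b[0],b[1],z).round(4))
E
```

```text
t0.15 tcp [ 0.2426 -0.6294  0.2412] x [ 0.36  -0.933 -0.002] y [-0.     0.002 -1.   ] z [0.933 0.36  0.   ] F [ 0.6  0.8 -0.6] op 1.000 q6 -0.15
long [418.98 172.36] (310, (409, 163, 21, 19)) [ 0.5671 -0.2506  0.014 ]
blue2 [296.27 176.39] (261, (287, 167, 19, 20)) [0.5582 0.0571 0.014 ]
lgear [316.28 222.99] (397, (305, 212, 24, 24)) [0.4421 0.0078 0.005 ]
short [203.3  171.13] (160, (196, 164, 16, 15)) [0.573  0.2878 0.005 ]
sgear [375.13 221.51] (277, (366, 212, 19, 20)) [ 0.4447 -0.1396  0.008 ]
cap [244.61 220.38] (287, (235, 212, 20, 18)) [0.4504 0.1844 0.017 ]
load [425.3  222.47] (179, (418, 216, 16, 14)) [ 0.4416 -0.2638  0.016 ]
arbor [347.76 167.58] (948, (331, 151, 35, 34)) [ 0.5803 -0.072   0.009 ]
pot [191.92 226.23] (672, (177, 213, 31, 28)) [0.4371 0.3122 0.017 ]
```

View pics/crop1.png

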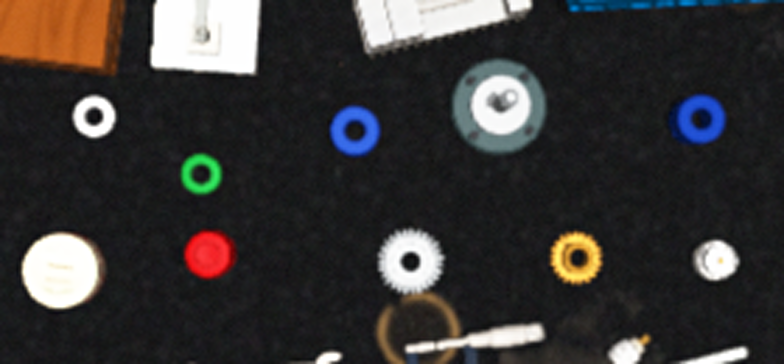

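```bash
python3 -m inch '[{"x":-31.8,"z":16.9},{"x":-31.8,"z":16.9},{"x":-31.8,"z":16.9},{"x":-31.8,"z":16.9},{"x":-31.8,"z":16.9}]' 40
python3 -m inch '[{"x":-31.8,"z":16.9},{"x":-31.8,"z":16.9},{"ay":0.1227},{"ay":0.1227},{"ay":0.1227}]'
python3 -m inch '[{"z":32.7,"x":-14.3,"y":11.5},{"z":32.7,"x":-14.3,"y":11.5},{"z":32.7,"x":-14.3,"y":11.5},{"z":32.7,"x":-14.3,"y":11.5},{"z":32.7,"x":-14.3,"y":11.5}]'
python3 -m inch '[{"z":32.7,"x":-14.3,"y":11.5},{"z":32.7,"x":-14.3,"y":11.5},{"z":32.7,"x":-14.3,"y":11.5},{"z":32.7,"x":-14.3,"y":11.5},{}]'
python3 -c "from h import *;state()"
```

```text
t0.15 tcp [ 0.2426 -0.6294  0.2412] x [ 0.36  -0.933 -0.002] y [-0.     0.002 -1.   ] z [0.933 0.36  0.   ] F [ 0.6  0.8 -0.6] op 1.000 q6 -0.15validation failed for argument at $[0]...
validation failed for argument at $[0]...
validation failed for argument at $[0]...
validation failed for argument at $[0]...
```

```bash
python3 -m inch '[{"ax":0,"ay":0,"az":0,"x":-31.8,"y":0,"z":16.9,"hand":-1}]' 40; python3 -m inch '[{"ax":0,"ay":0,"az":0,"x":-31.8,"y":0,"z":16.9,"hand":-1},{"ax":0,"ay":0,"az":0,"x":-31.8,"y":0,"z":16.9,"hand":-1},{"ax":0,"ay":0,"az":0,"x":-31.8,"y":0,"z":16.9,"hand":-1},{"ax":0,"ay":0,"az":0,"x":-31.8,"y":0,"z":16.9,"hand":-1},{"ax":0,"ay":0,"az":0,"x":-31.8,"y":0,"z":16.9,"hand":-1}]'
```

```text
time: 0.23
eef_pos: [0.2456, -0.5972, 0.2401]
tcp_rot: [0.583, -0.401, 0.401, -0.582]
contact_force: [0.2, 1.5, 1.1]
opening: 0.998
time: 0.65
eef_pos: [0.2686, -0.4134, 0.2417]
tcp_rot: [-0.583, 0.4, -0.4, 0.583]
contact_force: [-0.2, -0.3, 0.3]
opening: 1.002
```

```bash
python3 -m inch '[{"ax":0,"ay":0,"az":0,"x":-31.8,"y":0,"z":16.9,"hand":-1},{"ax":0,"ay":0.1227,"az":0,"x":0,"y":0,"z":0,"hand":-1},{"ax":0,"ay":0.1227,"az":0,"x":0,"y":0,"z":0,"hand":-1},{"ax":0,"ay":0.1227,"az":0,"x":0,"y":0,"z":0,"hand":-1},{"ax":0,"ay":0,"az":0,"x":-14.3,"y":11.5,"z":32.7,"hand":-1}]'
python3 -m inch '[{"ax":0,"ay":0,"az":0,"x":-14.3,"y":11.5,"z":32.7,"hand":-1},{"ax":0,"ay":0,"az":0,"x":-14.3,"y":11.5,"z":32.7,"hand":-1},{"ax":0,"ay":0,"az":0,"x":-14.3,"y":11.5,"z":32.7,"hand":-1},{"ax":0,"ay":0,"az":0,"x":-14.3,"y":11.5,"z":32.7,"hand":-1},{"ax":0,"ay":0,"az":0,"x":-14.3,"y":11.5,"z":32.7,"hand":-1}]'
python3 -m inch '[{"ax":0,"ay":0,"az":0,"x":-14.3,"y":11.5,"z":32.7,"hand":-1},{"ax":0,"ay":0,"az":0,"x":-14.3,"y":11.5,"z":32.7,"hand":-1},{"ax":0,"ay":0,"az":0,"x":-14.3,"y":11.5,"z":32.7,"hand":-1},{"ax":0,"ay":0,"az":0,"x":0,"y":0,"z":0,"hand":-1}]'
python3 -c "from h import *;state()"
```

```text
time: 1.07
eef_pos: [0.3039, -0.368, 0.2331]
tcp_rot: [0.499, -0.501, 0.504, -0.496]
contact_force: [0.1, -0.9, 0.3]
opening: 1.001
time: 1.48
eef_pos: [0.4706, -0.2927, 0.1725]
tcp_rot: [-0.5, 0.5, -0.5, 0.5]
contact_force: [-0.0, -0.9, 0.3]
opening: 0.997
time: 1.82
eef_pos: [0.5702, -0.2473, 0.1351]
tcp_rot: [-0.501, 0.501, -0.498, 0.501]
contact_force: [-0.5, -0.1, -0.4]
opening: 1.0
 t1.82 tcp [ 0.5702 -0.2473  0.1351] x [ 0.004 -1.    -0.004] y [-0.002  0.004 -1.   ] z [ 1.     0.004 -0.002] F [-0.5 -0.1 -0.4] op 1.000 q6 0.99
```

```bash
python3 -m inch '[{"ax":0,"ay":0,"az":0,"x":1.1,"y":38,"z":-1,"hand":-1},{"ax":0,"ay":0,"az":0,"x":1.1,"y":38,"z":-1,"hand":-1},{"ax":0,"ay":0,"az":0,"x":1.1,"y":25,"z":-1,"hand":-1},{"ax":0,"ay":0,"az":0,"x":0,"y":12,"z":0,"hand":-1},{"ax":0,"ay":0,"az":0,"x":0,"y":0,"z":0,"hand":1}]' 20
python3 -m inch '[{"ax":0,"ay":0,"az":0,"x":0,"y":0,"z":0,"hand":1},{"ax":0,"ay":0,"az":0,"x":0,"y":0,"z":0,"hand":1},{"ax":0,"ay":0,"az":0,"x":0,"y":0,"z":0,"hand":1}]'
python3 -m inch '[{"ax":0,"ay":0,"az":0,"x":0,"y":0,"z":0,"hand":1},{"ax":0,"ay":0,"az":0,"x":0,"y":0,"z":0,"hand":1},{"ax":0,"ay":0,"az":0,"x":0,"y":0,"z":0,"hand":1}]'
python3 -m inch '[{"ax":0,"ay":0,"az":0,"x":0,"y":0,"z":0,"hand":1},{"ax":0,"ay":0,"az":0,"x":0,"y":0,"z":0,"hand":1},{"ax":0,"ay":0,"az":0,"x":0,"y":0,"z":0,"hand":1}]'
```

```text
time: 2.23
eef_pos: [0.5617, -0.2529, 0.022]
tcp_rot: [-0.5, 0.503, -0.498, 0.499]
contact_force: [-0.0, -0.2, -0.1]
opening: 0.882
time: 2.48
eef_pos: [0.5662, -0.2554, 0.0289]
tcp_rot: [0.499, -0.498, 0.502, -0.5]
contact_force: [-1.3, 0.9, 3.4]
opening: 0.482
time: 2.73
eef_pos: [0.5662, -0.2554, 0.0288]
tcp_rot: [0.5, -0.498, 0.502, -0.5]
contact_force: [-0.9, 0.8, 6.7]
opening: 0.482
time: 2.98
eef_pos: [0.5662, -0.2554, 0.0289]
tcp_rot: [0.5, -0.498, 0.502, -0.5]
contact_force: [-0.8, 0.6, 6.5]
opening: 0.479
```

```bash
python3 - <<'E'
from h import *
s,A=state(); print(s["joint_efforts"].round(2))
c=read_camera("scene"); u,v=proj(c,[.567,-.2506,.03]); print(u,v)
u,v=int(u),int(v); im=c["img"][v-50:v+30,u-60:u+60]
cv2.imwrite("pics/g1.png",cv2.resize(im,None,fx=6,fy=6,interpolation=cv2.INTER_CUBIC)[:,:,::-1])
E
```

```text
t2.98 tcp [ 0.5662 -0.2554  0.0289] x [-0.    -1.     0.003] y [ 0.004 -0.003 -1.   ] z [ 1.    -0.     0.004] F [-0.8  0.6  6.5] op 0.479 q6 0.98
[-8.000e-02 -3.580e+01 -2.103e+01 -3.000e-02 -2.400e-01 -0.000e+00]
364.1268972641339 174.16104735914195
```

View pics/g1.png

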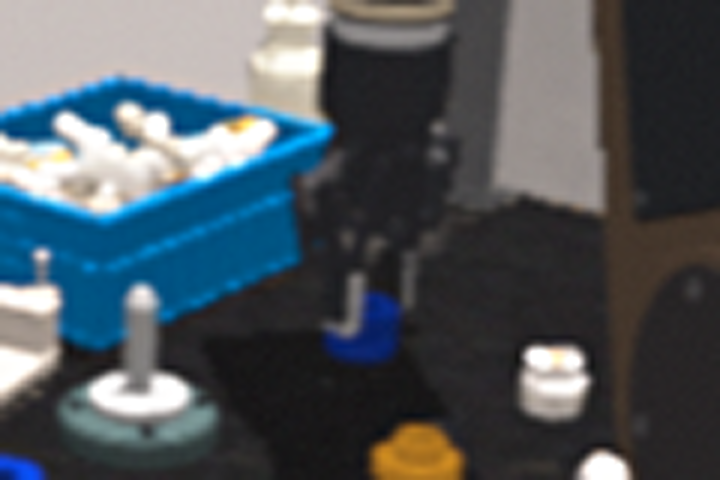

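```bash
python3 -m inch '[{"ax":0,"ay":0,"az":0,"x":0,"y":0,"z":0,"hand":-1},{"ax":0,"ay":0,"az":0,"x":0,"y":0,"z":0,"hand":-1},{"ax":0,"ay":0,"az":0,"x":0,"y":0,"z":0,"hand":-1},{"ax":0,"ay":0,"az":0,"x":0,"y":0,"z":0,"hand":-1},{"ax":0,"ay":0,"az":0,"x":0,"y":0,"z":0,"hand":-1}]' 20
python3 -m inch '[{"ax":0,"ay":-0.1208,"az":0,"x":0,"y":0,"z":0,"hand":-1},{"ax":0,"ay":-0.1208,"az":0,"x":0,"y":0,"z":0,"hand":-1},{"ax":0,"ay":-0.1208,"az":0,"x":0,"y":0,"z":0,"hand":-1},{"ax":0,"ay":-0.1208,"az":0,"x":0,"y":0,"z":0,"hand":-1},{"ax":0,"ay":-0.1208,"az":0,"x":0,"y":0,"z":0,"hand":-1}]'
python3 -m inch '[{"ax":0,"ay":-0.1208,"az":0,"x":0,"y":0,"z":0,"hand":-1},{"ax":0,"ay":-0.1208,"az":0,"x":0,"y":0,"z":0,"hand":-1},{"ax":0,"ay":-0.1208,"az":0,"x":0,"y":0,"z":0,"hand":-1},{"ax":0,"ay":-0.1208,"az":0,"x":0,"y":0,"z":0,"hand":-1},{"ax":0,"ay":-0.1208,"az":0,"x":0,"y":0,"z":0,"hand":-1}]'
python3 -m inch '[{"ax":0,"ay":-0.1208,"az":0,"x":0,"y":0,"z":0,"hand":-1},{"ax":0,"ay":-0.1208,"az":0,"x":0,"y":0,"z":0,"hand":-1},{"ax":0,"ay":-0.1208,"az":0,"x":0,"y":0,"z":0,"hand":-1},{"ax":0,"ay":0,"az":0,"x":0,"y":0,"z":0,"hand":-1}]'
python3 -c "from h import *;state()"
python3 -m inch '[{"ax":0,"ay":0,"az":0,"x":0,"y":0,"z":0,"hand":1},{"ax":0,"ay":0,"az":0,"x":0,"y":0,"z":0,"hand":1},{"ax":0,"ay":0,"az":0,"x":0,"y":0,"z":0,"hand":1},{"ax":0,"ay":0,"az":0,"x":0,"y":0,"z":0,"hand":1},{"ax":0,"ay":0,"az":0,"x":0,"y":0,"z":0,"hand":1}]' 20
python3 -m inch '[{"ax":0,"ay":0,"az":0,"x":0,"y":0,"z":0,"hand":1},{"ax":0,"ay":0,"az":0,"x":0,"y":0,"z":0,"hand":1}]'
```

```text
time: 3.45
eef_pos: [0.5642, -0.2541, 0.0255]
tcp_rot: [-0.5, 0.5, -0.5, 0.5]
contact_force: [0.2, -0.2, -0.7]
opening: 1.004
time: 3.87
eef_pos: [0.5642, -0.2542, 0.0255]
tcp_rot: [-0.627, 0.327, -0.327, 0.627]
contact_force: [0.3, 0.0, -0.1]
opening: 1.0
time: 4.28
eef_pos: [0.5643, -0.2542, 0.0255]
tcp_rot: [-0.696, 0.126, -0.125, 0.696]
contact_force: [-0.8, 0.5, 0.7]
opening: 0.995
time: 4.62
eef_pos: [0.5643, -0.2542, 0.0255]
tcp_rot: [-0.707, -0.0, 0.001, 0.707]
contact_force: [-0.1, -0.3, -0.6]
opening: 1.001
 t4.62 tcp [ 0.5643 -0.2542  0.0255] x [ 1.     0.001 -0.   ] y [-0.  0. -1.] z [-0.001  1.     0.   ] F [-0.1 -0.3 -0.6] op 1.001 q6 -0.59
time: 5.03
eef_pos: [0.5647, -0.2544, 0.0262]
tcp_rot: [0.707, -0.0, 0.001, -0.707]
contact_force: [0.5, 0.4, 0.5]
opening: 0.484
time: 5.2
eef_pos: [0.5646, -0.2544, 0.0261]
tcp_rot: [0.707, -0.0, 0.001, -0.707]
contact_force: [-0.1, 0.7, 3.1]
opening: 0.482
```

```bash
python3 -m inch '[{"ax":0,"ay":0,"az":0,"x":0,"y":0,"z":0,"hand":-1},{"ax":0,"ay":0,"az":0,"x":0,"y":0,"z":0,"hand":-1},{"ax":0,"ay":0,"az":0,"x":0,"y":0,"z":0,"hand":-1},{"ax":0,"ay":0,"az":0,"x":0,"y":-30,"z":0,"hand":-1},{"ax":0,"ay":0,"az":0,"x":0,"y":-35,"z":-20,"hand":-1}]'
python3 -m inch '[{"ax":0,"ay":0,"az":0,"x":0,"y":-15,"z":-35,"hand":-1},{"ax":0,"ay":0,"az":0,"x":0,"y":0,"z":-35,"hand":-1}]'
python3 - <<'E'
from h import *
c=read_camera("top"); state()
cv2.imwrite("pics/t2.png",c["img"][:,:,::-1])
for n,u,v,lo,hi,z in [("long",420,172,(105,120,40),(130,255,255),.014),("seat",349,168,(0,0,150),(180,60,255),.026),("arbor",348,168,(0,0,45),(180,255,255),.009),("blue2",297,176,(105,120,40),(130,255,255),.014)]:
    b=blob(c,u,v,lo,hi,21); print(n,np.round(b[:2],2),b[2:],ray(c,b[0],b[1],z).round(4))
# hole of spacer
m=cv2.inRange(cv2.cvtColor(c["img"],cv2.COLOR_RGB2HSV),(100,100,40),(130,255,255))
E
```

```text
time: 5.62
eef_pos: [0.5614, -0.2698, 0.0866]
tcp_rot: [-0.704, 0.003, 0.004, 0.71]
contact_force: [0.3, -0.6, 0.5]
opening: 1.0
time: 5.78
eef_pos: [0.5671, -0.3463, 0.1117]
tcp_rot: [0.709, 0.003, 0.002, -0.705]
contact_force: [0.9, -1.6, 0.0]
opening: 1.001
 t5.83 tcp [ 0.5658 -0.353   0.1103] x [ 1.    -0.003  0.007] y [ 0.007 -0.01  -1.   ] z [ 0.003  1.    -0.01 ] F [-0.8 -2.6  1. ] op 1.000 q6 -0.70
long [421.07 173.75] (290, (411, 165, 21, 18)) [ 0.5636 -0.2559  0.014 ]
seat [348.52 167.03] (334, (338, 157, 22, 21)) [ 0.5797 -0.0715  0.026 ]
arbor [347.75 167.57] (942, (331, 151, 35, 34)) [ 0.5803 -0.072   0.009 ]
blue2 [296.21 176.21] (260, (287, 167, 19, 19)) [0.5587 0.0573 0.014 ]
```

```bash
python3 -m inch '[{"ax":0,"ay":0,"az":0,"x":0,"y":0,"z":35,"hand":-1},{"ax":0,"ay":0,"az":0,"x":0,"y":10,"z":35,"hand":-1},{"ax":0,"ay":0,"az":0,"x":0,"y":30,"z":20,"hand":-1},{"ax":0,"ay":0,"az":0,"x":0,"y":28,"z":0,"hand":-1},{"ax":0,"ay":0,"az":0,"x":0,"y":12,"z":0,"hand":-1}]'
python3 -m inch '[{"ax":0,"ay":0,"az":0,"x":0,"y":0,"z":0,"hand":-1},{"ax":0,"ay":0,"az":0,"x":0,"y":0,"z":0,"hand":-1},{"ax":0,"ay":0,"az":0,"x":0,"y":0,"z":0,"hand":-1}]'
python3 -m inch '[{"ax":0,"ay":0,"az":0,"x":0,"y":0,"z":0,"hand":1},{"ax":0,"ay":0,"az":0,"x":0,"y":0,"z":0,"hand":1},{"ax":0,"ay":0,"az":0,"x":0,"y":0,"z":0,"hand":1},{"ax":0,"ay":0,"az":0,"x":0,"y":0,"z":0,"hand":1},{"ax":0,"ay":0,"az":0,"x":0,"y":0,"z":0,"hand":1}]' 40
python3 -m inch '[{"ax":0,"ay":0,"az":0,"x":0,"y":0,"z":0,"hand":1},{"ax":0,"ay":0,"az":0,"x":0,"y":-20,"z":0,"hand":1},{"ax":0,"ay":0,"az":0,"x":0,"y":-35,"z":0,"hand":1},{"ax":0,"ay":0,"az":0,"x":0,"y":-35,"z":0,"hand":1},{"ax":0,"ay":0,"az":0,"x":0,"y":-10,"z":20,"hand":1}]'
python3 -m inch '[{"ax":0,"ay":0,"az":0,"x":3.4,"y":0,"z":35,"hand":1},{"ax":0,"ay":0,"az":0,"x":3.4,"y":0,"z":35,"hand":1},{"ax":0,"ay":0,"az":0,"x":3.4,"y":0,"z":35,"hand":1},{"ax":0,"ay":0,"az":0,"x":3.4,"y":0,"z":35,"hand":1},{"ax":0,"ay":0,"az":0,"x":3.4,"y":0,"z":23,"hand":1}]'
python3 -m inch '[{"ax":0,"ay":0,"az":0,"x":0,"y":0,"z":0,"hand":1},{"ax":0,"ay":0,"az":0,"x":0,"y":0,"z":0,"hand":1},{"ax":0,"ay":0,"az":0,"x":0,"y":0,"z":0,"hand":1},{"ax":0,"ay":0,"az":0,"x":0,"y":0,"z":0,"hand":1}]'
python3 - <<'E'
from h import *
c=read_camera("scene"); state()
u,v=proj(c,[.58,-.072,.08]); u,v=int(u),int(v); im=c["img"][v-40:v+50,u-60:u+60]; print(u,v)
cv2.imwrite("pics/g2.png",cv2.resize(im,None,fx=6,fy=6,interpolation=cv2.INTER_CUBIC)[:,:,::-1])
E
```

```text
time: 6.25
eef_pos: [0.5618, -0.2511, 0.0215]
tcp_rot: [-0.706, 0.002, 0.003, 0.709]
contact_force: [-0.7, -0.3, -0.6]
opening: 0.996
time: 6.5
eef_pos: [0.5655, -0.2557, 0.0274]
tcp_rot: [0.708, 0.0, 0.001, -0.707]
contact_force: [-0.9, 0.2, 0.7]
opening: 1.001
time: 6.92
eef_pos: [0.5651, -0.255, 0.0273]
tcp_rot: [0.708, 0.0, 0.001, -0.707]
contact_force: [-1.3, 0.6, 5.0]
opening: 0.472
time: 7.33
eef_pos: [0.5673, -0.2383, 0.132]
tcp_rot: [0.709, 0.002, 0.004, -0.705]
contact_force: [2.5, 0.2, -0.4]
opening: 0.468
time: 7.75
eef_pos: [0.5807, -0.0681, 0.125]
tcp_rot: [-0.707, 0.0, 0.001, 0.708]
contact_force: [1.1, 0.3, -1.4]
opening: 0.47
time: 8.08
eef_pos: [0.5814, -0.0723, 0.1256]
tcp_rot: [0.707, -0.001, 0.001, -0.707]
contact_force: [-0.5, -0.4, -0.5]
opening: 0.47
 t8.13 tcp [ 0.5814 -0.0725  0.1256] x [ 1.    -0.002 -0.   ] y [-0. -0. -1.] z [ 0.002  1.    -0.   ] F [-0.3  0.4 -1.1] op 0.468 q6 -0.29
327 173
```

View pics/g2.png

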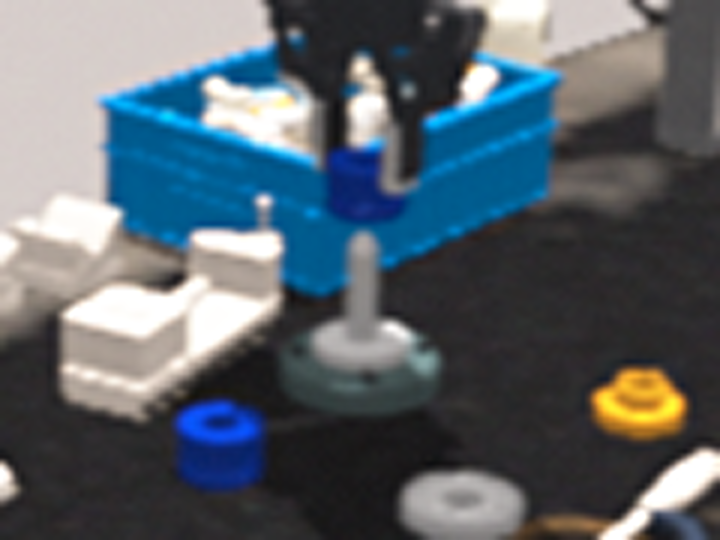

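```bash
python3 -m inch '[{"ax":0,"ay":0,"az":0,"x":-0.3,"y":3,"z":2,"hand":1},{"ax":0,"ay":0,"az":0,"x":0,"y":8,"z":0,"hand":1},{"ax":0,"ay":0,"az":0,"x":0,"y":8,"z":0,"hand":1},{"ax":0,"ay":0,"az":0,"x":0,"y":8,"z":0,"hand":1},{"ax":0,"ay":0,"az":0,"x":0,"y":3,"z":0,"hand":1}]'
python3 -m inch '[{"ax":0,"ay":0,"az":0,"x":0,"y":0,"z":0,"hand":1},{"ax":0,"ay":0,"az":0,"x":0,"y":0,"z":0,"hand":1}]'
```

```text
time: 8.55
eef_pos: [0.5806, -0.0698, 0.0939]
tcp_rot: [0.707, -0.001, -0.0, -0.707]
contact_force: [-0.2, -2.0, 0.4]
opening: 0.47
time: 8.72
eef_pos: [0.5809, -0.0697, 0.0951]
tcp_rot: [0.707, -0.001, -0.0, -0.707]
contact_force: [-0.7, -1.8, -1.9]
opening: 0.473
```

```bash
python3 -m inch '[{"ax":0,"ay":0,"az":0,"x":0,"y":5,"z":-1,"hand":1},{"ax":0,"ay":0,"az":0,"x":0,"y":10,"z":0,"hand":1},{"ax":0,"ay":0,"az":0,"x":0,"y":12,"z":0,"hand":1},{"ax":0,"ay":0,"az":0,"x":0,"y":8,"z":0,"hand":1},{"ax":0,"ay":0,"az":0,"x":0,"y":2,"z":0,"hand":1}]'
python3 -m inch '[{"ax":0,"ay":0,"az":0,"x":0,"y":0,"z":0,"hand":1},{"ax":0,"ay":0,"az":0,"x":0,"y":0,"z":0,"hand":1},{"ax":0,"ay":0,"az":0,"x":0,"y":0,"z":0,"hand":1}]'
```

```text
time: 9.13
eef_pos: [0.5805, -0.0702, 0.0567]
tcp_rot: [-0.707, 0.001, 0.0, 0.707]
contact_force: [1.0, -1.7, 0.0]
opening: 0.476
time: 9.38
eef_pos: [0.5811, -0.0701, 0.0589]
tcp_rot: [-0.707, 0.0, -0.0, 0.707]
contact_force: [0.3, -0.8, -1.8]
opening: 0.468
```

```bash
python3 -m inch '[{"ax":0,"ay":0,"az":0,"x":0,"y":2,"z":-0.3,"hand":1},{"ax":0,"ay":0,"az":0,"x":0,"y":1.5,"z":0,"hand":1},{"ax":0,"ay":0,"az":0,"x":0,"y":0,"z":0,"hand":1}]'
python3 -m inch '[{"ax":0,"ay":0,"az":0,"x":0,"y":1,"z":0,"hand":1},{"ax":0,"ay":0,"az":0,"x":0,"y":0,"z":0,"hand":1}]'
python3 -m inch '[{"ax":0,"ay":0,"az":0,"x":0,"y":1,"z":0,"hand":1},{"ax":0,"ay":0,"az":0,"x":0,"y":0,"z":0,"hand":1}]'
python3 -m inch '[{"ax":0,"ay":0,"az":0,"x":0,"y":1,"z":0,"hand":1},{"ax":0,"ay":0,"az":0,"x":0,"y":0,"z":0,"hand":1}]'
```

```text
time: 9.63
eef_pos: [0.581, -0.0703, 0.0551]
tcp_rot: [-0.707, 0.0, -0.0, 0.707]
contact_force: [-0.4, -0.4, -0.5]
opening: 0.468
time: 9.8
eef_pos: [0.5811, -0.0705, 0.0542]
tcp_rot: [-0.707, 0.0, -0.0, 0.707]
contact_force: [-0.0, -0.0, -1.2]
opening: 0.471
time: 9.97
eef_pos: [0.5813, -0.0706, 0.0533]
tcp_rot: [-0.707, 0.0, -0.0, 0.707]
contact_force: [0.3, -0.6, -0.9]
opening: 0.475
time: 10.13
eef_pos: [0.5814, -0.0706, 0.0532]
tcp_rot: [-0.707, 0.0, -0.0, 0.707]
contact_force: [-3.3, -0.1, 3.8]
opening: 0.469
```

```bash
python3 -m inch '[{"ax":0,"ay":0,"az":0,"x":0,"y":0,"z":0,"hand":-1},{"ax":0,"ay":0,"az":0,"x":0,"y":0,"z":0,"hand":-1},{"ax":0,"ay":0,"az":0,"x":0,"y":0,"z":0,"hand":-1},{"ax":0,"ay":0,"az":0,"x":0,"y":0,"z":0,"hand":-1},{"ax":0,"ay":0,"az":0,"x":0,"y":-12,"z":0,"hand":-1}]'
python3 -m inch '[{"ax":0,"ay":0,"az":0,"x":0,"y":-25,"z":0,"hand":-1},{"ax":0,"ay":0,"az":0,"x":0,"y":-30,"z":0,"hand":-1},{"ax":0,"ay":0,"az":0,"x":-25,"y":-5,"z":14.5,"hand":-1},{"ax":0,"ay":0,"az":0,"x":-35,"y":0,"z":20,"hand":-1},{"ax":0,"ay":0,"az":0,"x":-35,"y":0,"z":20,"hand":-1}]'
python3 -m inch '[{"ax":0,"ay":0,"az":0,"x":-35,"y":0,"z":20,"hand":-1},{"ax":0,"ay":0.1208,"az":0,"x":-8.3,"y":0,"z":5.2,"hand":-1},{"ax":0,"ay":0.1208,"az":0,"x":0,"y":0,"z":0,"hand":-1},{"ax":0,"ay":0.1208,"az":0,"x":0,"y":0,"z":0,"hand":-1},{"ax":0,"ay":0.1208,"az":0,"x":0,"y":0,"z":0,"hand":-1}]'
python3 -m inch '[{"ax":0,"ay":0.1208,"az":0,"x":0,"y":0,"z":0,"hand":-1},{"ax":0,"ay":0.1208,"az":0,"x":0,"y":0,"z":0,"hand":-1},{"ax":0,"ay":0.1208,"az":0,"x":0,"y":0,"z":0,"hand":-1},{"ax":0,"ay":0.1208,"az":0,"x":0,"y":0,"z":0,"hand":-1},{"ax":0,"ay":0.1208,"az":0,"x":0,"y":0,"z":0,"hand":-1}]'
python3 -m inch '[{"ax":0,"ay":0.1208,"az":0,"x":0,"y":0,"z":0,"hand":-1},{"ax":0,"ay":0.1208,"az":0,"x":0,"y":0,"z":0,"hand":-1},{"ax":0,"ay":0.1208,"az":0,"x":0,"y":0,"z":0,"hand":-1},{"ax":0,"ay":0.1208,"az":0,"x":0,"y":0,"z":0,"hand":-1},{"ax":0,"ay":0,"az":0,"x":0,"y":0,"z":0,"hand":-1}]'
python3 - <<'E'
from h import *
c=read_camera("top"); state()
cv2.imwrite("pics/t3.png",c["img"][:,:,::-1])
b=blob(c,349,168,(105,120,40),(130,255,255),21); print(b,ray(c,b[0],b[1],.04))
E
```

```text
time: 10.55
eef_pos: [0.5793, -0.0701, 0.062]
tcp_rot: [-0.707, 0.002, 0.002, 0.708]
contact_force: [0.1, 0.8, 0.0]
opening: 0.995
time: 10.97
eef_pos: [0.4867, -0.0161, 0.1264]
tcp_rot: [0.707, 0.001, 0.002, -0.707]
contact_force: [-1.1, 0.4, 0.2]
opening: 1.002
time: 11.38
eef_pos: [0.443, 0.0094, 0.1254]
tcp_rot: [-0.686, 0.171, -0.172, 0.686]
contact_force: [0.4, 0.6, -0.5]
opening: 1.003
time: 11.8
eef_pos: [0.4433, 0.0092, 0.1253]
tcp_rot: [-0.604, 0.367, -0.368, 0.604]
contact_force: [-0.1, 0.1, -0.5]
opening: 1.003
time: 12.22
eef_pos: [0.4433, 0.0092, 0.1252]
tcp_rot: [0.499, -0.5, 0.501, -0.5]
contact_force: [0.0, 0.7, 0.2]
opening: 1.003
 t12.27 tcp [0.4433 0.0092 0.1251] x [ 0.002 -1.     0.   ] y [ 0.001 -0.    -1.   ] z [1.    0.002 0.001] F [-0.4  0.6 -0. ] op 0.995 q6 1.36
(349.3240143369175, 165.6437275985663, 195, (341, 157, 18, 18)) [ 0.58152804 -0.07145498  0.04      ]
```

```bash
python3 -m inch '[{"ax":0,"ay":0,"az":0,"x":0,"y":30,"z":0,"hand":-1},{"ax":0,"ay":0,"az":0,"x":0,"y":35,"z":0,"hand":-1},{"ax":0,"ay":0,"az":0,"x":0,"y":28,"z":0,"hand":-1},{"ax":0,"ay":0,"az":0,"x":0,"y":14,"z":0,"hand":-1},{"ax":0,"ay":0,"az":0,"x":0,"y":5,"z":0,"hand":-1}]' 20
python3 -m inch '[{"ax":0,"ay":0,"az":0,"x":0,"y":2,"z":0,"hand":-1},{"ax":0,"ay":0,"az":0,"x":0,"y":0,"z":0,"hand":-1},{"ax":0,"ay":0,"az":0,"x":0,"y":0,"z":0,"hand":-1},{"ax":0,"ay":0,"az":0,"x":0,"y":0,"z":0,"hand":-1}]'
python3 -m inch '[{"ax":0,"ay":0,"az":0,"x":0,"y":0,"z":0,"hand":1},{"ax":0,"ay":0,"az":0,"x":0,"y":0,"z":0,"hand":1},{"ax":0,"ay":0,"az":0,"x":0,"y":0,"z":0,"hand":1},{"ax":0,"ay":0,"az":0,"x":0,"y":0,"z":0,"hand":1},{"ax":0,"ay":0,"az":0,"x":0,"y":0,"z":0,"hand":1}]'
python3 - <<'E'
from h import *
c=read_camera("scene"); state()
u,v=proj(c,[.443,.009,.02]); u,v=int(u),int(v); im=c["img"][v-45:v+35,u-50:u+50]; print(u,v)
cv2.imwrite("pics/g3.png",cv2.resize(im,None,fx=7,fy=7,interpolation=cv2.INTER_CUBIC)[:,:,::-1])
E
```

```text
time: 12.68
eef_pos: [0.4408, 0.0096, 0.0099]
tcp_rot: [0.502, -0.501, 0.498, -0.5]
contact_force: [0.2, -0.1, -0.6]
opening: 1.002
time: 13.02
eef_pos: [0.4443, 0.009, 0.0118]
tcp_rot: [0.499, -0.499, 0.501, -0.501]
contact_force: [0.4, 0.4, -0.7]
opening: 1.002
time: 13.43
eef_pos: [0.4436, 0.009, 0.0113]
tcp_rot: [0.5, -0.5, 0.5, -0.5]
contact_force: [-1.7, -0.3, 6.3]
opening: 0.648
 t13.48 tcp [0.4436 0.009  0.0113] x [ 0. -1.  0.] y [ 0.001 -0.    -1.   ] z [1.    0.    0.001] F [-1.  -0.1  5.9] op 0.651 q6 1.36
344 212
```

View pics/g3.png

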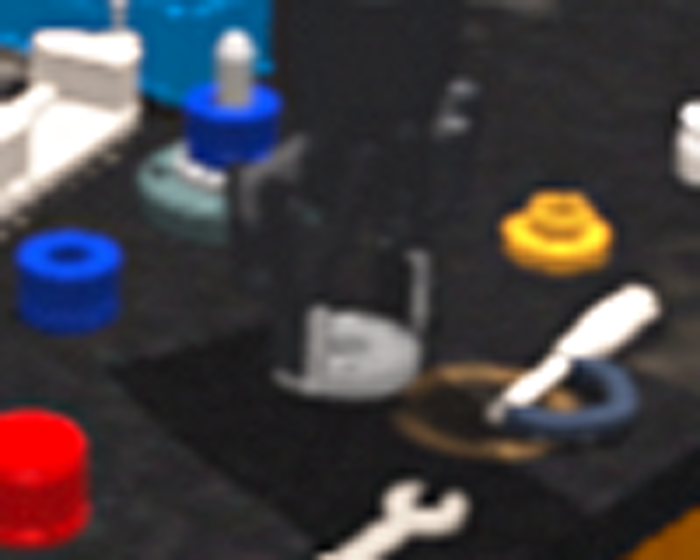

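```bash
python3 -m inch '[{"ax":0,"ay":0,"az":0,"x":0,"y":0,"z":0,"hand":1},{"ax":0,"ay":0,"az":0,"x":0,"y":-10,"z":0,"hand":1},{"ax":0,"ay":0,"az":0,"x":0,"y":-30,"z":0,"hand":1},{"ax":0,"ay":0,"az":0,"x":0,"y":-35,"z":0,"hand":1},{"ax":0,"ay":0,"az":0,"x":0,"y":-30,"z":0,"hand":1}]' 50
python3 -m inch '[{"ax":0,"ay":0,"az":0,"x":9.5,"y":0,"z":17.5,"hand":1},{"ax":0,"ay":0,"az":0,"x":20,"y":0,"z":34,"hand":1},{"ax":0,"ay":0,"az":0,"x":20,"y":0,"z":34,"hand":1},{"ax":0,"ay":0,"az":0,"x":20,"y":0,"z":34,"hand":1},{"ax":0,"ay":0,"az":0,"x":10,"y":0,"z":18,"hand":1}]'
python3 -m inch '[{"ax":0,"ay":0,"az":0,"x":0,"y":0,"z":0,"hand":1},{"ax":0,"ay":0,"az":0,"x":0,"y":0,"z":0,"hand":1},{"ax":0,"ay":0,"az":0,"x":0,"y":0,"z":0,"hand":1},{"ax":0,"ay":0,"az":0,"x":0,"y":0,"z":0,"hand":1}]'
python3 -c "from h import *;state()"
```

```text
time: 13.9
eef_pos: [0.4423, 0.0094, 0.1166]
tcp_rot: [-0.5, 0.5, -0.5, 0.5]
contact_force: [1.1, -0.0, -0.8]
opening: 0.632
time: 14.32
eef_pos: [0.5835, -0.0726, 0.116]
tcp_rot: [0.499, -0.499, 0.501, -0.5]
contact_force: [0.0, 0.1, -1.5]
opening: 0.636
time: 14.65
eef_pos: [0.579, -0.0694, 0.1147]
tcp_rot: [-0.5, 0.501, -0.499, 0.5]
contact_force: [0.3, 0.1, -2.4]
opening: 0.633
 t14.65 tcp [ 0.579  -0.0694  0.1147] x [ 0.    -1.    -0.001] y [-0.002  0.001 -1.   ] z [ 1.     0.    -0.002] F [ 0.3  0.1 -2.4] op 0.633 q6 1.28
```

```bash
python3 -m inch '[{"ax":0,"ay":0,"az":0,"x":1,"y":3,"z":2,"hand":1},{"ax":0,"ay":0,"az":0,"x":0,"y":8,"z":0,"hand":1},{"ax":0,"ay":0,"az":0,"x":0,"y":10,"z":0,"hand":1},{"ax":0,"ay":0,"az":0,"x":0,"y":8,"z":0,"hand":1},{"ax":0,"ay":0,"az":0,"x":0,"y":3,"z":0,"hand":1}]'
python3 -m inch '[{"ax":0,"ay":0,"az":0,"x":0,"y":0,"z":0,"hand":1},{"ax":0,"ay":0,"az":0,"x":0,"y":0,"z":0,"hand":1},{"ax":0,"ay":0,"az":0,"x":0,"y":0,"z":0,"hand":1}]'
python3 -c "from h import *;state()"
```

```text
time: 15.07
eef_pos: [0.5808, -0.0708, 0.0808]
tcp_rot: [-0.501, 0.501, -0.499, 0.499]
contact_force: [-0.2, -0.6, -2.0]
opening: 0.633
time: 15.32
eef_pos: [0.5822, -0.0714, 0.0832]
tcp_rot: [-0.5, 0.5, -0.5, 0.5]
contact_force: [-1.8, -0.2, -2.5]
opening: 0.631
 t15.32 tcp [ 0.5822 -0.0714  0.0832] x [-0. -1.  0.] y [-0.001 -0.    -1.   ] z [ 1.    -0.    -0.001] F [-1.8 -0.2 -2.5] op 0.631 q6 1.28
```

```bash
python3 -m inch '[{"ax":0,"ay":0,"az":0,"x":-0.7,"y":4,"z":-0.9,"hand":1},{"ax":0,"ay":0,"az":0,"x":0,"y":6,"z":0,"hand":1},{"ax":0,"ay":0,"az":0,"x":0,"y":3,"z":0,"hand":1},{"ax":0,"ay":0,"az":0,"x":0,"y":1,"z":0,"hand":1},{"ax":0,"ay":0,"az":0,"x":0,"y":0,"z":0,"hand":1}]'
python3 -m inch '[{"ax":0,"ay":0,"az":0,"x":0,"y":0,"z":0,"hand":1},{"ax":0,"ay":0,"az":0,"x":0,"y":0,"z":0,"hand":1}]'
python3 -m inch '[{"ax":0,"ay":0,"az":0,"x":0,"y":1,"z":0,"hand":1},{"ax":0,"ay":0,"az":0,"x":0,"y":0,"z":0,"hand":1}]'
```

```text
time: 15.73
eef_pos: [0.5813, -0.0707, 0.0687]
tcp_rot: [-0.5, 0.5, -0.5, 0.5]
contact_force: [-0.8, -2.4, -3.4]
opening: 0.63
time: 15.9
eef_pos: [0.5814, -0.0708, 0.069]
tcp_rot: [-0.5, 0.5, -0.5, 0.5]
contact_force: [-0.6, -1.9, -3.5]
opening: 0.632
time: 16.07
eef_pos: [0.5816, -0.0708, 0.0685]
tcp_rot: [0.5, -0.5, 0.5, -0.5]
contact_force: [-1.6, -2.9, -1.3]
opening: 0.629
```

```bash
python3 -m inch '[{"ax":0,"ay":0,"az":0,"x":0.6,"y":1,"z":-0.4,"hand":1},{"ax":0,"ay":0,"az":0,"x":0,"y":0,"z":0,"hand":1}]'
python3 -m inch '[{"ax":0,"ay":0,"az":0,"x":0,"y":1,"z":0,"hand":1},{"ax":0,"ay":0,"az":0,"x":0,"y":0,"z":0,"hand":1}]'
python3 -m inch '[{"ax":0,"ay":0,"az":0,"x":0,"y":1,"z":0,"hand":1},{"ax":0,"ay":0,"az":0,"x":0,"y":0,"z":0,"hand":1}]'
```

```text
time: 16.23
eef_pos: [0.5815, -0.0709, 0.0674]
tcp_rot: [0.499, -0.5, 0.5, -0.5]
contact_force: [0.5, -1.0, -2.2]
opening: 0.63
time: 16.4
eef_pos: [0.5813, -0.0709, 0.0663]
tcp_rot: [-0.5, 0.5, -0.5, 0.5]
contact_force: [-0.2, 0.0, -1.6]
opening: 0.63
time: 16.57
eef_pos: [0.5815, -0.071, 0.0658]
tcp_rot: [-0.5, 0.5, -0.5, 0.5]
contact_force: [0.1, 1.3, 0.4]
opening: 0.626
```

```bash
python3 -m inch '[{"ax":0,"ay":0,"az":0,"x":0,"y":0.7,"z":0,"hand":1},{"ax":0,"ay":0,"az":0,"x":0,"y":0,"z":0,"hand":1}]'
python3 -m inch '[{"ax":0,"ay":0,"az":0,"x":0,"y":0,"z":0,"hand":-1},{"ax":0,"ay":0,"az":0,"x":0,"y":0,"z":0,"hand":-1},{"ax":0,"ay":0,"az":0,"x":0,"y":0,"z":0,"hand":-1},{"ax":0,"ay":0,"az":0,"x":0,"y":-5,"z":0,"hand":-1},{"ax":0,"ay":0,"az":0,"x":0,"y":-20,"z":0,"hand":-1}]'
python3 -m inch '[{"ax":0,"ay":0,"az":0,"x":0,"y":-25,"z":0,"hand":-1},{"ax":0,"ay":0,"az":0,"x":-20,"y":-5,"z":-0.7,"hand":-1},{"ax":0,"ay":0,"az":0,"x":-38,"y":0,"z":-0.7,"hand":-1},{"ax":0,"ay":0,"az":0,"x":-38,"y":0,"z":-0.7,"hand":-1},{"ax":0,"ay":0,"az":0,"x":-38,"y":0,"z":-0.7,"hand":-1}]'
python3 -m inch '[{"ax":0,"ay":0,"az":0,"x":-38,"y":0,"z":-0.7,"hand":-1},{"ax":0,"ay":0,"az":0,"x":-38,"y":0,"z":-0.7,"hand":-1},{"ax":0,"ay":0,"az":0,"x":-38,"y":0,"z":-0.7,"hand":-1},{"ax":0,"ay":0,"az":0,"x":-38,"y":0,"z":-0.7,"hand":-1},{"ax":0,"ay":0,"az":0,"x":-38,"y":0,"z":-0.7,"hand":-1}]'
python3 -m inch '[{"ax":0,"ay":0,"az":0,"x":-24,"y":0,"z":-0.7,"hand":-1},{"ax":0,"ay":0,"az":0,"x":-11.5,"y":0,"z":0,"hand":-1},{"ax":0,"ay":0,"az":0,"x":0,"y":0,"z":0,"hand":-1},{"ax":0,"ay":0,"az":0,"x":0,"y":0,"z":0,"hand":-1},{"ax":0,"ay":0,"az":0,"x":0,"y":0,"z":0,"hand":-1}]'
python3 - <<'E'
from h import *
c=read_camera("top"); state()
im=c["img"][120:250,150:430]
cv2.imwrite("pics/t4.png",cv2.resize(im,None,fx=2.8,fy=2.8,interpolation=cv2.INTER_CUBIC)[:,:,::-1])
b=blob(c,349,166,(0,0,110),(180,60,255),16); print(b,ray(c,b[0],b[1],.059))
E
```

```text
time: 16.73
eef_pos: [0.5816, -0.0711, 0.0657]
tcp_rot: [-0.5, 0.5, -0.5, 0.5]
contact_force: [-2.8, 0.9, 5.6]
opening: 0.636
time: 17.15
eef_pos: [0.5786, -0.0706, 0.0864]
tcp_rot: [-0.501, 0.502, -0.498, 0.499]
contact_force: [-0.9, -0.1, -0.5]
opening: 1.004
time: 17.57
eef_pos: [0.5786, 0.0637, 0.1205]
tcp_rot: [0.499, -0.5, 0.501, -0.5]
contact_force: [0.8, -0.1, 0.1]
opening: 0.999
time: 17.98
eef_pos: [0.5748, 0.2547, 0.12]
tcp_rot: [0.5, -0.5, 0.5, -0.5]
contact_force: [1.1, 0.3, -0.1]
opening: 1.004
time: 18.4
eef_pos: [0.5745, 0.2868, 0.1195]
tcp_rot: [0.5, -0.5, 0.5, -0.499]
contact_force: [-0.2, 0.0, 0.3]
opening: 0.999
 t18.45 tcp [0.5746 0.2866 0.1195] x [-0.002 -1.     0.001] y [-0.    -0.001 -1.   ] z [ 1.    -0.002 -0.   ] F [ 0.1 -0.5 -0.3] op 1.001 q6 1.88
(348.4247996228194, 166.74328147100425, 632, (333, 152, 31, 31)) [ 0.57670482 -0.06647562  0.059     ]
```

View pics/t4.png

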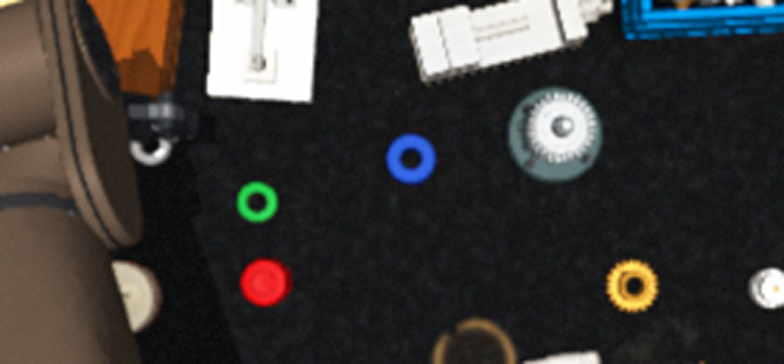

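```bash
python3 -m inch '[{"ax":0,"ay":0,"az":0,"x":-2,"y":30,"z":-0.5,"hand":-1},{"ax":0,"ay":0,"az":0,"x":0,"y":35,"z":0,"hand":-1},{"ax":0,"ay":0,"az":0,"x":0,"y":25,"z":0,"hand":-1},{"ax":0,"ay":0,"az":0,"x":0,"y":11,"z":0,"hand":-1},{"ax":0,"ay":0,"az":0,"x":0,"y":5,"z":0,"hand":-1}]' 20
python3 -m inch '[{"ax":0,"ay":0,"az":0,"x":0,"y":0.5,"z":0,"hand":-1},{"ax":0,"ay":0,"az":0,"x":0,"y":0,"z":0,"hand":-1},{"ax":0,"ay":0,"az":0,"x":0,"y":0,"z":0,"hand":-1},{"ax":0,"ay":0,"az":0,"x":0,"y":0,"z":0,"hand":-1}]'
python3 -m inch '[{"ax":0,"ay":0,"az":0,"x":0,"y":0,"z":0,"hand":1},{"ax":0,"ay":0,"az":0,"x":0,"y":0,"z":0,"hand":1},{"ax":0,"ay":0,"az":0,"x":0,"y":0,"z":0,"hand":1},{"ax":0,"ay":0,"az":0,"x":0,"y":0,"z":0,"hand":1},{"ax":0,"ay":0,"az":0,"x":0,"y":0,"z":0,"hand":1}]'
python3 -m inch '[{"ax":0,"ay":0,"az":0,"x":0,"y":0,"z":0,"hand":1},{"ax":0,"ay":0,"az":0,"x":0,"y":0,"z":0,"hand":1}]'
python3 - <<'E'
from h import *
c=read_camera("scene"); state()
u,v=proj(c,[.574,.289,.02]); u,v=int(u),int(v); im=c["img"][v-45:v+35,u-50:u+50]; print(u,v)
cv2.imwrite("pics/g4.png",cv2.resize(im,None,fx=7,fy=7,interpolation=cv2.INTER_CUBIC)[:,:,::-1])
E
```

```text
time: 18.87
eef_pos: [0.5724, 0.2883, 0.011]
tcp_rot: [-0.501, 0.501, -0.5, 0.498]
contact_force: [0.1, -0.4, 0.1]
opening: 1.004
time: 19.2
eef_pos: [0.5753, 0.2907, 0.0153]
tcp_rot: [-0.499, 0.499, -0.501, 0.501]
contact_force: [-0.4, -1.0, 0.9]
opening: 0.999
time: 19.62
eef_pos: [0.574, 0.2904, 0.0135]
tcp_rot: [0.5, -0.5, 0.5, -0.5]
contact_force: [-1.1, -0.5, 0.8]
opening: 0.378
time: 19.78
eef_pos: [0.574, 0.2904, 0.0135]
tcp_rot: [0.5, -0.5, 0.5, -0.5]
contact_force: [-0.8, -0.9, 2.0]
opening: 0.383
 t19.83 tcp [0.574  0.2904 0.0135] x [-0. -1. -0.] y [ 0.  0. -1.] z [ 1. -0.  0.] F [-0.4 -0.3  2.4] op 0.383 q6 1.88
235 231
```

View pics/g4.png

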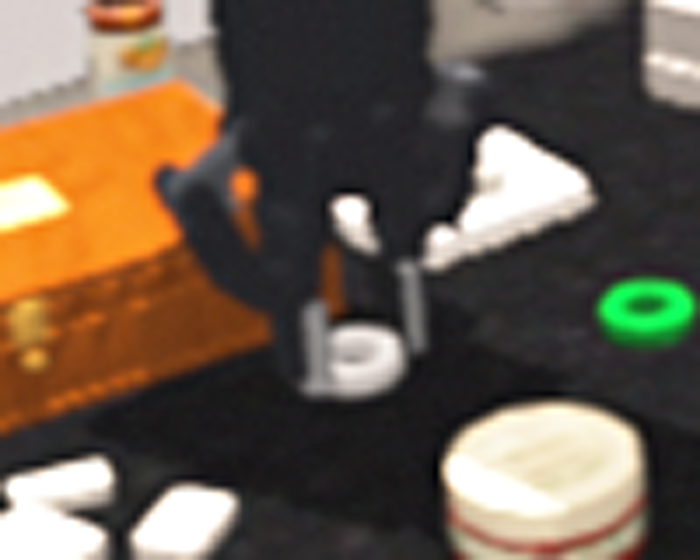

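```bash
python3 -m inch '[{"ax":0,"ay":0,"az":0,"x":0,"y":0,"z":0,"hand":1},{"ax":0,"ay":0,"az":0,"x":0,"y":-10,"z":0,"hand":1},{"ax":0,"ay":0,"az":0,"x":0,"y":-30,"z":0,"hand":1},{"ax":0,"ay":0,"az":0,"x":0,"y":-35,"z":0,"hand":1},{"ax":0,"ay":0,"az":0,"x":20,"y":-30,"z":0.7,"hand":1}]' 40
python3 -m inch '[{"ax":0,"ay":0,"az":0,"x":35,"y":0,"z":0.7,"hand":1},{"ax":0,"ay":0,"az":0,"x":38,"y":0,"z":0.7,"hand":1},{"ax":0,"ay":0,"az":0,"x":38,"y":0,"z":0.7,"hand":1},{"ax":0,"ay":0,"az":0,"x":38,"y":0,"z":0.7,"hand":1},{"ax":0,"ay":0,"az":0,"x":38,"y":0,"z":0.7,"hand":1}]'
python3 -m inch '[{"ax":0,"ay":0,"az":0,"x":38,"y":0,"z":0.7,"hand":1},{"ax":0,"ay":0,"az":0,"x":38,"y":0,"z":0.7,"hand":1},{"ax":0,"ay":0,"az":0,"x":38,"y":0,"z":0.7,"hand":1},{"ax":0,"ay":0,"az":0,"x":28,"y":0,"z":0.7,"hand":1},{"ax":0,"ay":0,"az":0,"x":12,"y":0,"z":0.5,"hand":1}]'
python3 -m inch '[{"ax":0,"ay":0,"az":0,"x":0,"y":0,"z":0,"hand":1},{"ax":0,"ay":0,"az":0,"x":0,"y":0,"z":0,"hand":1},{"ax":0,"ay":0,"az":0,"x":0,"y":0,"z":0,"hand":1},{"ax":0,"ay":0,"az":0,"x":0,"y":0,"z":0,"hand":1},{"ax":0,"ay":0,"az":0,"x":0,"y":0,"z":0,"hand":1}]'
python3 -c "from h import *;state()"
```

```text
time: 20.25
eef_pos: [0.5739, 0.2723, 0.1196]
tcp_rot: [-0.5, 0.5, -0.499, 0.501]
contact_force: [1.2, 0.6, 0.6]
opening: 0.369
time: 20.67
eef_pos: [0.5773, 0.0817, 0.1183]
tcp_rot: [0.5, -0.5, 0.5, -0.5]
contact_force: [0.1, -0.0, -1.2]
opening: 0.368
time: 21.08
eef_pos: [0.581, -0.0743, 0.1184]
tcp_rot: [0.499, -0.501, 0.501, -0.499]
contact_force: [0.7, -0.0, -0.1]
opening: 0.368
time: 21.5
eef_pos: [0.5811, -0.0691, 0.118]
tcp_rot: [0.5, -0.5, 0.499, -0.5]
contact_force: [0.0, -0.0, 0.2]
opening: 0.373
 t21.50 tcp [ 0.5811 -0.0691  0.118 ] x [ 0.002 -1.    -0.   ] y [-0.  0. -1.] z [ 1.     0.002 -0.   ] F [ 0.  -0.   0.2] op 0.373 q6 1.28
```

```bash
python3 -m inch '[{"ax":0,"ay":0,"az":0,"x":1.6,"y":3,"z":0,"hand":1},{"ax":0,"ay":0,"az":0,"x":0,"y":8,"z":0,"hand":1},{"ax":0,"ay":0,"az":0,"x":0,"y":8,"z":0,"hand":1},{"ax":0,"ay":0,"az":0,"x":0,"y":6,"z":0,"hand":1},{"ax":0,"ay":0,"az":0,"x":0,"y":2,"z":0,"hand":1}]'
python3 -m inch '[{"ax":0,"ay":0,"az":0,"x":0,"y":0,"z":0,"hand":1},{"ax":0,"ay":0,"az":0,"x":0,"y":0,"z":0,"hand":1},{"ax":0,"ay":0,"az":0,"x":0,"y":0,"z":0,"hand":1}]'
python3 -m inch '[{"ax":0,"ay":0,"az":0,"x":0,"y":3,"z":0,"hand":1},{"ax":0,"ay":0,"az":0,"x":0,"y":3,"z":0,"hand":1},{"ax":0,"ay":0,"az":0,"x":0,"y":0,"z":0,"hand":1}]'
python3 -c "from h import *;state()"
```

```text
time: 21.92
eef_pos: [0.58, -0.0719, 0.089]
tcp_rot: [-0.5, 0.501, -0.499, 0.499]
contact_force: [-0.3, -0.6, -0.5]
opening: 0.368
time: 22.17
eef_pos: [0.5814, -0.0725, 0.0914]
tcp_rot: [0.5, -0.5, 0.5, -0.5]
contact_force: [0.0, -0.2, 0.1]
opening: 0.369
time: 22.42
eef_pos: [0.5808, -0.0722, 0.0845]
tcp_rot: [-0.5, 0.5, -0.5, 0.5]
contact_force: [-1.2, -0.1, -0.4]
opening: 0.368
 t22.42 tcp [ 0.5808 -0.0722  0.0845] x [-0. -1. -0.] y [-0.001  0.    -1.   ] z [ 1.    -0.    -0.001] F [-1.2 -0.1 -0.4] op 0.368 q6 1.27
```

```bash
python3 -m inch '[{"ax":0,"ay":0,"az":0,"x":-1,"y":2.5,"z":-0.3,"hand":1},{"ax":0,"ay":0,"az":0,"x":0,"y":2,"z":0,"hand":1},{"ax":0,"ay":0,"az":0,"x":0,"y":0,"z":0,"hand":1},{"ax":0,"ay":0,"az":0,"x":0,"y":0,"z":0,"hand":1}]'
python3 -m inch '[{"ax":0,"ay":0,"az":0,"x":0,"y":1,"z":0,"hand":1},{"ax":0,"ay":0,"az":0,"x":0,"y":0,"z":0,"hand":1}]'
python3 -m inch '[{"ax":0,"ay":0,"az":0,"x":0,"y":1,"z":0,"hand":1},{"ax":0,"ay":0,"az":0,"x":0,"y":0,"z":0,"hand":1}]'
```

```text
time: 22.75
eef_pos: [0.5807, -0.0712, 0.0804]
tcp_rot: [-0.5, 0.5, -0.5, 0.5]
contact_force: [0.2, -0.0, -0.0]
opening: 0.373
time: 22.92
eef_pos: [0.5809, -0.0713, 0.0796]
tcp_rot: [-0.5, 0.5, -0.5, 0.5]
contact_force: [-0.0, -0.4, -0.4]
opening: 0.369
time: 23.08
eef_pos: [0.5808, -0.0713, 0.0785]
tcp_rot: [-0.5, 0.5, -0.5, 0.5]
contact_force: [-0.2, 0.0, -0.6]
opening: 0.375
```

```bash
python3 -m inch '[{"ax":0,"ay":0,"az":0,"x":0,"y":1,"z":0,"hand":1},{"ax":0,"ay":0,"az":0,"x":0,"y":0,"z":0,"hand":1}]'
python3 -m inch '[{"ax":0,"ay":0,"az":0,"x":0,"y":0.8,"z":0,"hand":1},{"ax":0,"ay":0,"az":0,"x":0,"y":0,"z":0,"hand":1}]'
```

```text
time: 23.25
eef_pos: [0.581, -0.0713, 0.0776]
tcp_rot: [0.5, -0.5, 0.5, -0.5]
contact_force: [0.1, 0.4, -0.3]
opening: 0.371
time: 23.42
eef_pos: [0.581, -0.0714, 0.0776]
tcp_rot: [-0.5, 0.5, -0.5, 0.5]
contact_force: [-1.9, 1.3, 4.3]
opening: 0.367
```

```bash
python3 -m inch '[{"ax":0,"ay":0,"az":0,"x":0,"y":0,"z":0,"hand":-1},{"ax":0,"ay":0,"az":0,"x":0,"y":0,"z":0,"hand":-1},{"ax":0,"ay":0,"az":0,"x":0,"y":0,"z":0,"hand":-1},{"ax":0,"ay":0,"az":0,"x":0,"y":0,"z":0,"hand":-1},{"ax":0,"ay":0,"az":0,"x":0,"y":-12,"z":0,"hand":-1}]'
python3 -m inch '[{"ax":0,"ay":0,"az":0,"x":0,"y":-25,"z":0,"hand":-1},{"ax":0,"ay":0,"az":0,"x":8,"y":-8,"z":-16,"hand":-1},{"ax":0,"ay":0,"az":0,"x":17,"y":0,"z":-34,"hand":-1},{"ax":0,"ay":0,"az":0,"x":17,"y":0,"z":-34,"hand":-1},{"ax":0,"ay":0,"az":0,"x":17,"y":0,"z":-34,"hand":-1}]'
python3 -m inch '[{"ax":0,"ay":0,"az":0,"x":8,"y":0,"z":-18,"hand":-1},{"ax":0,"ay":0,"az":0,"x":0,"y":0,"z":0,"hand":-1},{"ax":0,"ay":0,"az":0,"x":0,"y":0,"z":0,"hand":-1},{"ax":0,"ay":0,"az":0,"x":0,"y":0,"z":0,"hand":-1},{"ax":0,"ay":0,"az":0,"x":0,"y":0,"z":0,"hand":-1}]'
python3 - <<'E'
from h import *
state()
for n in("top","scene"):
    c=read_camera(n); u,v=proj(c,[.581,-.071,.07]); u,v=int(u),int(v); print(u,v)
    cv2.imwrite(f"pics/s5{n}.png",cv2.resize(c["img"][v-30:v+30,u-30:u+30],None,fx=6,fy=6,interpolation=cv2.INTER_CUBIC)[:,:,::-1])
import numpy as np
cv2.imwrite("pics/s5.png",np.hstack([cv2.imread("pics/s5top.png"),cv2.imread("pics/s5scene.png")]))
E
```

```text
time: 23.83
eef_pos: [0.5789, -0.0708, 0.0864]
tcp_rot: [-0.501, 0.502, -0.498, 0.499]
contact_force: [-0.3, 0.1, -1.2]
opening: 0.997
time: 24.25
eef_pos: [0.4622, -0.1308, 0.123]
tcp_rot: [-0.5, 0.499, -0.5, 0.5]
contact_force: [-0.6, -1.6, 0.1]
opening: 1.0
time: 24.67
eef_pos: [0.446, -0.1383, 0.1225]
tcp_rot: [0.5, -0.499, 0.5, -0.5]
contact_force: [0.0, -0.6, -0.1]
opening: 1.0
 t24.67 tcp [ 0.446  -0.1383  0.1225] x [ 0.    -1.     0.001] y [ 0.001 -0.001 -1.   ] z [1.    0.    0.001] F [ 0.  -0.6 -0.1] op 1.000 q6 1.05
350 164
327 175
```

View pics/s5.png

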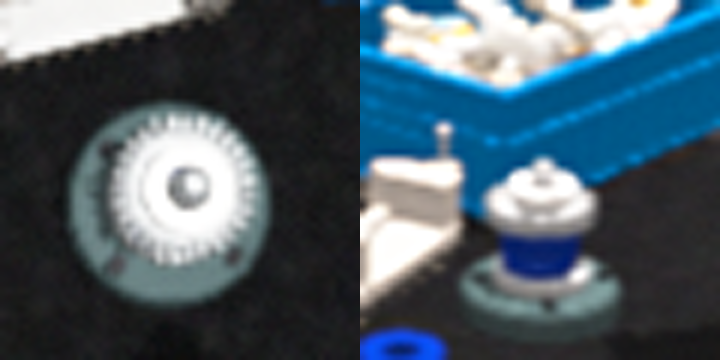

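```bash
python3 -m inch '[{"ax":0,"ay":0,"az":0,"x":0,"y":30,"z":0,"hand":-1},{"ax":0,"ay":0,"az":0,"x":0,"y":35,"z":0,"hand":-1},{"ax":0,"ay":0,"az":0,"x":0,"y":26,"z":0,"hand":-1},{"ax":0,"ay":0,"az":0,"x":0,"y":12,"z":0,"hand":-1},{"ax":0,"ay":0,"az":0,"x":0,"y":5,"z":0,"hand":-1}]' 20
python3 -m inch '[{"ax":0,"ay":0,"az":0,"x":0,"y":2.5,"z":0,"hand":-1},{"ax":0,"ay":0,"az":0,"x":0,"y":0,"z":0,"hand":-1},{"ax":0,"ay":0,"az":0,"x":0,"y":0,"z":0,"hand":-1},{"ax":0,"ay":0,"az":0,"x":0,"y":0,"z":0,"hand":-1}]'
python3 -m inch '[{"ax":0,"ay":0,"az":0,"x":0,"y":0,"z":0,"hand":1},{"ax":0,"ay":0,"az":0,"x":0,"y":0,"z":0,"hand":1},{"ax":0,"ay":0,"az":0,"x":0,"y":0,"z":0,"hand":1},{"ax":0,"ay":0,"az":0,"x":0,"y":0,"z":0,"hand":1},{"ax":0,"ay":0,"az":0,"x":0,"y":0,"z":0,"hand":1}]'
python3 -m inch '[{"ax":0,"ay":0,"az":0,"x":0,"y":0,"z":0,"hand":1},{"ax":0,"ay":0,"az":0,"x":0,"y":0,"z":0,"hand":1}]' 45
python3 - <<'E'
from h import *
c=read_camera("scene"); state()
u,v=proj(c,[.446,-.138,.02]); u,v=int(u),int(v); im=c["img"][v-45:v+35,u-50:u+50]; print(u,v)
cv2.imwrite("pics/g5.png",cv2.resize(im,None,fx=6,fy=6,interpolation=cv2.INTER_CUBIC)[:,:,::-1])
E
```

```text
time: 25.18
eef_pos: [0.4434, -0.1369, 0.011]
tcp_rot: [-0.501, 0.502, -0.498, 0.5]
contact_force: [-0.7, 0.1, 0.2]
opening: 0.995
time: 25.52
eef_pos: [0.446, -0.1388, 0.0126]
tcp_rot: [0.5, -0.499, 0.501, -0.5]
contact_force: [0.2, -0.4, 0.3]
opening: 1.003
time: 25.93
eef_pos: [0.4452, -0.1386, 0.0121]
tcp_rot: [0.5, -0.5, 0.5, -0.5]
contact_force: [-0.8, 1.1, 4.3]
opening: 0.513
time: 26.1
eef_pos: [0.4453, -0.1386, 0.0123]
tcp_rot: [0.5, -0.5, 0.5, -0.5]
contact_force: [-2.4, 0.8, 7.2]
opening: 0.499
 t26.15 tcp [ 0.4453 -0.1386  0.0123] x [-0. -1.  0.] y [ 0. -0. -1.] z [ 1. -0.  0.] F [-3.2  0.9  7.5] op 0.503 q6 1.05
373 196
```

View pics/g5.png

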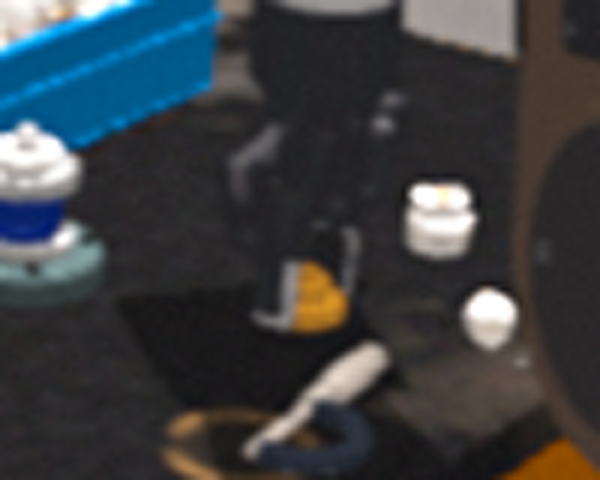

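```bash
python3 -m inch '[{"ax":0,"ay":0,"az":0,"x":0,"y":-8,"z":0,"hand":1},{"ax":0,"ay":0,"az":0,"x":0,"y":-25,"z":0,"hand":1},{"ax":0,"ay":0,"az":0,"x":0,"y":-35,"z":0,"hand":1},{"ax":0,"ay":0,"az":0,"x":0,"y":-30,"z":0,"hand":1},{"ax":0,"ay":0,"az":0,"x":-4,"y":-7,"z":8,"hand":1}]'
python3 -m inch '[{"ax":0,"ay":0,"az":0,"x":-17,"y":0,"z":34,"hand":1},{"ax":0,"ay":0,"az":0,"x":-17,"y":0,"z":34,"hand":1},{"ax":0,"ay":0,"az":0,"x":-17,"y":0,"z":34,"hand":1},{"ax":0,"ay":0,"az":0,"x":-9,"y":0,"z":18,"hand":1},{"ax":0,"ay":0,"az":0,"x":-4,"y":0,"z":8,"hand":1}]'
python3 -m inch '[{"ax":0,"ay":0,"az":0,"x":0,"y":0,"z":0,"hand":1},{"ax":0,"ay":0,"az":0,"x":0,"y":0,"z":0,"hand":1},{"ax":0,"ay":0,"az":0,"x":0,"y":0,"z":0,"hand":1},{"ax":0,"ay":0,"az":0,"x":0,"y":0,"z":0,"hand":1},{"ax":0,"ay":0,"az":0,"x":0,"y":0,"z":0,"hand":1}]'
python3 -c "from h import *;state()"
```

```text
time: 26.57
eef_pos: [0.4549, -0.1358, 0.1213]
tcp_rot: [0.499, -0.497, 0.503, -0.5]
contact_force: [1.6, -1.0, -0.8]
opening: 0.497
time: 26.98
eef_pos: [0.5829, -0.0686, 0.1156]
tcp_rot: [-0.5, 0.5, -0.5, 0.501]
contact_force: [0.1, 0.3, -1.3]
opening: 0.5
time: 27.4
eef_pos: [0.5799, -0.0709, 0.1162]
tcp_rot: [-0.5, 0.501, -0.5, 0.499]
contact_force: [0.6, -0.1, -2.0]
opening: 0.495
 t27.40 tcp [ 0.5799 -0.0709  0.1162] x [-0.001 -1.    -0.   ] y [-0.001  0.    -1.   ] z [ 1.    -0.001 -0.001] F [ 0.6 -0.1 -2. ] op 0.495 q6 1.28
```

```bash
python3 -m inch '[{"ax":0,"ay":0,"az":0,"x":0,"y":3,"z":1,"hand":1},{"ax":0,"ay":0,"az":0,"x":0,"y":7,"z":0,"hand":1},{"ax":0,"ay":0,"az":0,"x":0,"y":7,"z":0,"hand":1},{"ax":0,"ay":0,"az":0,"x":0,"y":5,"z":0,"hand":1},{"ax":0,"ay":0,"az":0,"x":0,"y":2,"z":0,"hand":1}]'
python3 -m inch '[{"ax":0,"ay":0,"az":0,"x":0,"y":0,"z":0,"hand":1},{"ax":0,"ay":0,"az":0,"x":0,"y":0,"z":0,"hand":1},{"ax":0,"ay":0,"az":0,"x":0,"y":0,"z":0,"hand":1}]'
python3 -m inch '[{"ax":0,"ay":0,"az":0,"x":0,"y":1.5,"z":0,"hand":1},{"ax":0,"ay":0,"az":0,"x":0,"y":1,"z":0,"hand":1},{"ax":0,"ay":0,"az":0,"x":0,"y":0,"z":0,"hand":1}]'
python3 -c "from h import *;state()"
```

```text
time: 27.82
eef_pos: [0.5808, -0.0701, 0.0905]
tcp_rot: [-0.5, 0.501, -0.499, 0.499]
contact_force: [-0.5, -0.3, -1.6]
opening: 0.498
time: 28.07
eef_pos: [0.5821, -0.0703, 0.0925]
tcp_rot: [0.5, -0.5, 0.5, -0.5]
contact_force: [0.2, 0.1, -1.4]
opening: 0.497
time: 28.32
eef_pos: [0.582, -0.0706, 0.09]
tcp_rot: [0.5, -0.5, 0.5, -0.5]
contact_force: [-0.3, -0.7, 0.1]
opening: 0.5
 t28.32 tcp [ 0.582  -0.0706  0.09  ] x [-0.    -1.     0.001] y [ 0.    -0.001 -1.   ] z [ 1. -0.  0.] F [-0.3 -0.7  0.1] op 0.500 q6 1.28
```

Shift −0.8 mm in x and continue in 1 mm steps.

```bash
python3 -m inch '[{"ax":0,"ay":0,"az":0,"x":0.2,"y":1,"z":-0.8,"hand":1},{"ax":0,"ay":0,"az":0,"x":0,"y":0,"z":0,"hand":1},{"ax":0,"ay":0,"az":0,"x":0,"y":0,"z":0,"hand":1}]'
python3 -m inch '[{"ax":0,"ay":0,"az":0,"x":0,"y":1,"z":0,"hand":1},{"ax":0,"ay":0,"az":0,"x":0,"y":0,"z":0,"hand":1}]'
python3 -m inch '[{"ax":0,"ay":0,"az":0,"x":0,"y":1,"z":0,"hand":1},{"ax":0,"ay":0,"az":0,"x":0,"y":0,"z":0,"hand":1}]'
```

```text
time: 28.57
eef_pos: [0.5811, -0.0707, 0.0888]
tcp_rot: [0.5, -0.5, 0.5, -0.5]
contact_force: [0.3, -0.4, -0.9]
opening: 0.495
time: 28.73
eef_pos: [0.581, -0.0707, 0.0877]
tcp_rot: [0.5, -0.5, 0.5, -0.5]
contact_force: [0.9, -0.8, -1.3]
opening: 0.496
time: 28.9
eef_pos: [0.581, -0.0707, 0.0866]
tcp_rot: [0.5, -0.5, 0.5, -0.5]
contact_force: [-0.1, -2.2, -0.3]
opening: 0.5
```

```bash
python3 -m inch '[{"ax":0,"ay":0,"az":0,"x":0.2,"y":0.6,"z":0,"hand":1},{"ax":0,"ay":0,"az":0,"x":0,"y":0,"z":0,"hand":1}]'
python3 -m inch '[{"ax":0,"ay":0,"az":0,"x":0,"y":0.6,"z":0,"hand":1},{"ax":0,"ay":0,"az":0,"x":0,"y":0,"z":0,"hand":1}]'
python3 -c "from h import *;state()"
```

```text
time: 29.07
eef_pos: [0.581, -0.0708, 0.0864]
tcp_rot: [-0.5, 0.5, -0.5, 0.5]
contact_force: [-1.1, -1.8, 1.0]
opening: 0.496
time: 29.23
eef_pos: [0.5811, -0.0708, 0.0864]
tcp_rot: [-0.5, 0.5, -0.5, 0.5]
contact_force: [-2.6, -0.4, 4.6]
opening: 0.499
 t29.23 tcp [ 0.5811 -0.0708  0.0864] x [-0. -1.  0.] y [-0. -0. -1.] z [ 1. -0. -0.] F [-2.6 -0.4  4.6] op 0.499 q6 1.28
```

```bash
python3 -m inch '[{"ax":0,"ay":0,"az":0,"x":0,"y":0,"z":0,"hand":-1},{"ax":0,"ay":0,"az":0,"x":0,"y":0,"z":0,"hand":-1},{"ax":0,"ay":0,"az":0,"x":0,"y":0,"z":0,"hand":-1},{"ax":0,"ay":0,"az":0,"x":0,"y":0,"z":0,"hand":-1},{"ax":0,"ay":0,"az":0,"x":0,"y":-12,"z":0,"hand":-1}]'
python3 -m inch '[{"ax":0,"ay":0,"az":0,"x":0,"y":-25,"z":0,"hand":-1},{"ax":0,"ay":0,"az":0,"x":-17,"y":-8,"z":-8,"hand":-1},{"ax":0,"ay":0,"az":0,"x":-34,"y":0,"z":-17,"hand":-1},{"ax":0,"ay":0,"az":0,"x":-34,"y":0,"z":-17,"hand":-1},{"ax":0,"ay":0,"az":0,"x":-34,"y":0,"z":-17,"hand":-1}]'
python3 -m inch '[{"ax":0,"ay":0,"az":0,"x":-34,"y":0,"z":-17,"hand":-1},{"ax":0,"ay":0,"az":0,"x":-34,"y":0,"z":-17,"hand":-1},{"ax":0,"ay":0,"az":0,"x":-34,"y":0,"z":-17,"hand":-1},{"ax":0,"ay":0,"az":0,"x":-24,"y":0,"z":-13,"hand":-1},{"ax":0,"ay":0,"az":0,"x":-11,"y":0,"z":-7,"hand":-1}]'
python3 -m inch '[{"ax":0,"ay":0,"az":0,"x":0,"y":0,"z":0,"hand":-1},{"ax":0,"ay":0,"az":0,"x":0,"y":0,"z":0,"hand":-1},{"ax":0,"ay":0,"az":0,"x":0,"y":0,"z":0,"hand":-1},{"ax":0,"ay":0,"az":0,"x":0,"y":0,"z":0,"hand":-1}]'
python3 - <<'E'
from h import *
state()
L=[]
for n in("top","scene"):
    c=read_camera(n); u,v=proj(c,[.581,-.071,.07]); u,v=int(u),int(v)
    L.append(cv2.resize(c["img"][v-30:v+30,u-30:u+30],None,fx=6,fy=6,interpolation=cv2.INTER_CUBIC)[:,:,::-1])
cv2.imwrite("pics/s6.png",np.hstack(L))
E
```

```text
time: 29.65
eef_pos: [0.5792, -0.07, 0.0951]
tcp_rot: [-0.501, 0.502, -0.498, 0.499]
contact_force: [0.6, -0.6, -0.7]
opening: 1.001
time: 30.07
eef_pos: [0.522, 0.0492, 0.132]
tcp_rot: [0.499, -0.5, 0.501, -0.5]
contact_force: [-0.8, -0.6, 0.1]
opening: 1.001
time: 30.48
eef_pos: [0.4495, 0.188, 0.1315]
tcp_rot: [-0.5, 0.5, -0.499, 0.501]
contact_force: [0.0, -0.1, 0.5]
opening: 0.998
time: 30.82
eef_pos: [0.452, 0.1845, 0.131]
tcp_rot: [0.499, -0.5, 0.501, -0.5]
contact_force: [0.5, -0.7, -0.7]
opening: 0.995
 t30.82 tcp [0.452  0.1845 0.131 ] x [-0.002 -1.     0.   ] y [ 0.001 -0.    -1.   ] z [ 1.    -0.002  0.001] F [ 0.5 -0.7 -0.7] op 0.995 q6 1.75
```

View pics/s6.png

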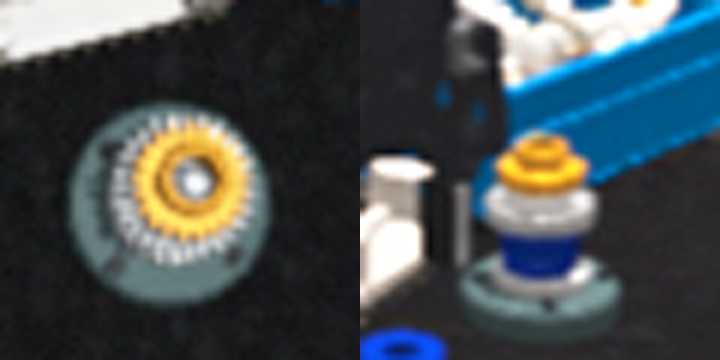

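```bash
python3 -m inch '[{"ax":0,"ay":0,"az":0,"x":-0.8,"y":30,"z":-0.4,"hand":-1},{"ax":0,"ay":0,"az":0,"x":0,"y":35,"z":0,"hand":-1},{"ax":0,"ay":0,"az":0,"x":0,"y":27,"z":0,"hand":-1},{"ax":0,"ay":0,"az":0,"x":0,"y":12,"z":0,"hand":-1},{"ax":0,"ay":0,"az":0,"x":0,"y":5,"z":0,"hand":-1}]' 20
python3 -m inch '[{"ax":0,"ay":0,"az":0,"x":0,"y":2,"z":0,"hand":-1},{"ax":0,"ay":0,"az":0,"x":0,"y":0,"z":0,"hand":-1},{"ax":0,"ay":0,"az":0,"x":0,"y":0,"z":0,"hand":-1},{"ax":0,"ay":0,"az":0,"x":0,"y":0,"z":0,"hand":-1}]'
python3 -m inch '[{"ax":0,"ay":0,"az":0,"x":0,"y":0,"z":0,"hand":1},{"ax":0,"ay":0,"az":0,"x":0,"y":0,"z":0,"hand":1},{"ax":0,"ay":0,"az":0,"x":0,"y":0,"z":0,"hand":1},{"ax":0,"ay":0,"az":0,"x":0,"y":0,"z":0,"hand":1},{"ax":0,"ay":0,"az":0,"x":0,"y":0,"z":0,"hand":1}]'
python3 -m inch '[{"ax":0,"ay":0,"az":0,"x":0,"y":0,"z":0,"hand":1},{"ax":0,"ay":0,"az":0,"x":0,"y":0,"z":0,"hand":1}]' 45
python3 -c "from h import *;state()"
```

```text
time: 31.33
eef_pos: [0.4489, 0.185, 0.0188]
tcp_rot: [-0.501, 0.502, -0.499, 0.498]
contact_force: [-0.1, 0.3, -0.2]
opening: 1.001
time: 31.67
eef_pos: [0.452, 0.1863, 0.021]
tcp_rot: [-0.499, 0.5, -0.501, 0.501]
contact_force: [-0.1, 0.5, -0.5]
opening: 1.0
time: 32.08
eef_pos: [0.451, 0.1862, 0.0201]
tcp_rot: [0.5, -0.5, 0.5, -0.5]
contact_force: [-1.2, -0.2, 2.5]
opening: 0.479
time: 32.25
eef_pos: [0.4512, 0.1862, 0.0203]
tcp_rot: [0.5, -0.5, 0.5, -0.5]
contact_force: [-2.2, -0.8, 5.2]
opening: 0.469
 t32.25 tcp [0.4512 0.1862 0.0203] x [-0. -1. -0.] y [ 0.001  0.    -1.   ] z [ 1.    -0.     0.001] F [-2.2 -0.8  5.2] op 0.469 q6 1.75
```

```bash
python3 -m inch '[{"ax":0,"ay":0,"az":0,"x":0,"y":-8,"z":0,"hand":1},{"ax":0,"ay":0,"az":0,"x":0,"y":-25,"z":0,"hand":1},{"ax":0,"ay":0,"az":0,"x":0,"y":-35,"z":0,"hand":1},{"ax":0,"ay":0,"az":0,"x":0,"y":-35,"z":0,"hand":1},{"ax":0,"ay":0,"az":0,"x":10,"y":-16,"z":5,"hand":1}]'
python3 -m inch '[{"ax":0,"ay":0,"az":0,"x":24,"y":0,"z":12,"hand":1},{"ax":0,"ay":0,"az":0,"x":34,"y":0,"z":17,"hand":1},{"ax":0,"ay":0,"az":0,"x":34,"y":0,"z":17,"hand":1},{"ax":0,"ay":0,"az":0,"x":34,"y":0,"z":17,"hand":1},{"ax":0,"ay":0,"az":0,"x":34,"y":0,"z":17,"hand":1}]'
python3 -m inch '[{"ax":0,"ay":0,"az":0,"x":34,"y":0,"z":17,"hand":1},{"ax":0,"ay":0,"az":0,"x":30,"y":0,"z":15,"hand":1},{"ax":0,"ay":0,"az":0,"x":15,"y":0,"z":8,"hand":1},{"ax":0,"ay":0,"az":0,"x":8,"y":0,"z":4,"hand":1},{"ax":0,"ay":0,"az":0,"x":0,"y":0,"z":0,"hand":1}]'
python3 -m inch '[{"ax":0,"ay":0,"az":0,"x":0,"y":0,"z":0,"hand":1},{"ax":0,"ay":0,"az":0,"x":0,"y":0,"z":0,"hand":1},{"ax":0,"ay":0,"az":0,"x":0,"y":0,"z":0,"hand":1},{"ax":0,"ay":0,"az":0,"x":0,"y":0,"z":0,"hand":1},{"ax":0,"ay":0,"az":0,"x":0,"y":0,"z":0,"hand":1}]'
python3 - <<'E'
from h import *
c=read_camera("scene"); state()
u,v=proj(c,[.581,-.071,.1]); u,v=int(u),int(v); print(u,v)
cv2.imwrite("pics/g6.png",cv2.resize(c["img"][v-35:v+45,u-40:u+40],None,fx=6,fy=6,interpolation=cv2.INTER_CUBIC)[:,:,::-1])
E
```

```text
time: 32.67
eef_pos: [0.4569, 0.1773, 0.1428]
tcp_rot: [-0.499, 0.499, -0.501, 0.502]
contact_force: [0.6, 0.5, -1.1]
opening: 0.474
time: 33.08
eef_pos: [0.5357, 0.0147, 0.1385]
tcp_rot: [-0.5, 0.5, -0.5, 0.5]
contact_force: [0.1, 0.3, -1.5]
opening: 0.474
time: 33.5
eef_pos: [0.5798, -0.0719, 0.1383]
tcp_rot: [-0.5, 0.501, -0.5, 0.499]
contact_force: [-0.0, -0.5, -0.8]
opening: 0.466
time: 33.92
eef_pos: [0.5794, -0.0699, 0.1387]
tcp_rot: [-0.5, 0.5, -0.5, 0.5]
contact_force: [-0.3, 1.3, -1.3]
opening: 0.467
 t33.97 tcp [ 0.5795 -0.0701  0.1388] x [ 0.001 -1.    -0.   ] y [ 0.  0. -1.] z [1.    0.001 0.   ] F [-0.3  0.2 -0.7] op 0.471 q6 1.28
327 167
```

View pics/g6.png

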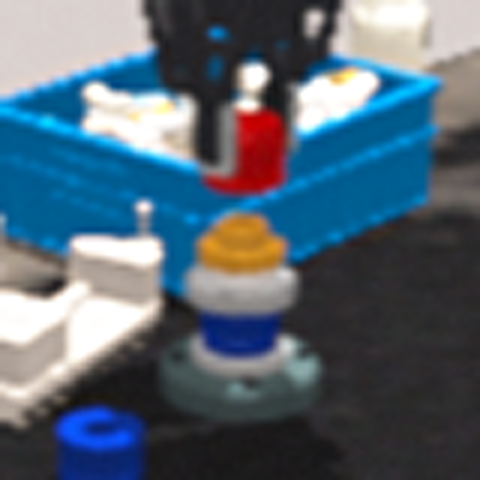

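```bash
python3 -m inch '[{"ax":0,"ay":0,"az":0,"x":0.6,"y":3,"z":1.5,"hand":1},{"ax":0,"ay":0,"az":0,"x":0,"y":7,"z":0,"hand":1},{"ax":0,"ay":0,"az":0,"x":0,"y":6,"z":0,"hand":1},{"ax":0,"ay":0,"az":0,"x":0,"y":3,"z":0,"hand":1},{"ax":0,"ay":0,"az":0,"x":0,"y":0,"z":0,"hand":1}]'
python3 -m inch '[{"ax":0,"ay":0,"az":0,"x":0,"y":0,"z":0,"hand":1},{"ax":0,"ay":0,"az":0,"x":0,"y":0,"z":0,"hand":1}]'
python3 -m inch '[{"ax":0,"ay":0,"az":0,"x":0,"y":2,"z":0,"hand":1},{"ax":0,"ay":0,"az":0,"x":0,"y":2,"z":0,"hand":1},{"ax":0,"ay":0,"az":0,"x":0,"y":2,"z":0,"hand":1},{"ax":0,"ay":0,"az":0,"x":0,"y":0,"z":0,"hand":1}]'
python3 -c "from h import *;state()"
```

```text
time: 34.38
eef_pos: [0.5802, -0.0713, 0.1178]
tcp_rot: [-0.5, 0.501, -0.499, 0.499]
contact_force: [-0.1, 1.0, -1.5]
opening: 0.471
time: 34.55
eef_pos: [0.5812, -0.0716, 0.1196]
tcp_rot: [-0.5, 0.5, -0.5, 0.5]
contact_force: [-0.6, 0.0, -1.3]
opening: 0.474
time: 34.88
eef_pos: [0.5808, -0.0715, 0.1131]
tcp_rot: [-0.5, 0.5, -0.5, 0.5]
contact_force: [-0.8, 0.1, -1.2]
opening: 0.475
 t34.88 tcp [ 0.5808 -0.0715  0.1131] x [-0. -1. -0.] y [-0.001  0.    -1.   ] z [ 1.    -0.    -0.001] F [-0.8  0.1 -1.2] op 0.475 q6 1.28
```

```bash
python3 -m inch '[{"ax":0,"ay":0,"az":0,"x":-0.5,"y":2,"z":0,"hand":1},{"ax":0,"ay":0,"az":0,"x":0,"y":2,"z":0,"hand":1},{"ax":0,"ay":0,"az":0,"x":0,"y":1.5,"z":0,"hand":1},{"ax":0,"ay":0,"az":0,"x":0,"y":0,"z":0,"hand":1},{"ax":0,"ay":0,"az":0,"x":0,"y":0,"z":0,"hand":1}]'
python3 -m inch '[{"ax":0,"ay":0,"az":0,"x":0,"y":1,"z":0,"hand":1},{"ax":0,"ay":0,"az":0,"x":0,"y":0,"z":0,"hand":1}]'
python3 -m inch '[{"ax":0,"ay":0,"az":0,"x":0,"y":1,"z":0,"hand":1},{"ax":0,"ay":0,"az":0,"x":0,"y":0,"z":0,"hand":1}]'
```

```text
time: 35.3
eef_pos: [0.5811, -0.071, 0.1079]
tcp_rot: [-0.5, 0.5, -0.5, 0.5]
contact_force: [0.3, -0.3, -1.7]
opening: 0.474
time: 35.47
eef_pos: [0.5812, -0.0711, 0.1071]
tcp_rot: [-0.5, 0.5, -0.5, 0.5]
contact_force: [0.5, -0.1, -1.2]
opening: 0.472
time: 35.63
eef_pos: [0.5811, -0.071, 0.106]
tcp_rot: [-0.5, 0.5, -0.5, 0.5]
contact_force: [-0.6, 1.0, -1.4]
opening: 0.472
```

```bash
python3 -m inch '[{"ax":0,"ay":0,"az":0,"x":0,"y":1,"z":0,"hand":1},{"ax":0,"ay":0,"az":0,"x":0,"y":0,"z":0,"hand":1}]'
python3 -m inch '[{"ax":0,"ay":0,"az":0,"x":0,"y":0.7,"z":0,"hand":1},{"ax":0,"ay":0,"az":0,"x":0,"y":0,"z":0,"hand":1}]'
python3 -m inch '[{"ax":0,"ay":0,"az":0,"x":0,"y":0.5,"z":0,"hand":1},{"ax":0,"ay":0,"az":0,"x":0,"y":0,"z":0,"hand":1}]'
```

```text
time: 35.8
eef_pos: [0.5811, -0.071, 0.1049]
tcp_rot: [-0.5, 0.5, -0.5, 0.5]
contact_force: [0.3, 1.0, -0.8]
opening: 0.472
time: 35.97
eef_pos: [0.5811, -0.071, 0.1043]
tcp_rot: [-0.5, 0.5, -0.5, 0.5]
contact_force: [-0.6, 0.3, -1.6]
opening: 0.467
time: 36.13
eef_pos: [0.5813, -0.071, 0.1043]
tcp_rot: [0.5, -0.5, 0.5, -0.5]
contact_force: [-0.9, 0.4, 0.9]
opening: 0.476
```

```bash
python3 -m inch '[{"ax":0,"ay":0,"az":0,"x":0,"y":0.5,"z":0,"hand":1},{"ax":0,"ay":0,"az":0,"x":0,"y":0,"z":0,"hand":1}]'
python3 -m inch '[{"ax":0,"ay":0,"az":0,"x":0,"y":0,"z":0,"hand":-1},{"ax":0,"ay":0,"az":0,"x":0,"y":0,"z":0,"hand":-1},{"ax":0,"ay":0,"az":0,"x":0,"y":0,"z":0,"hand":-1},{"ax":0,"ay":0,"az":0,"x":0,"y":0,"z":0,"hand":-1},{"ax":0,"ay":0,"az":0,"x":0,"y":-10,"z":0,"hand":-1}]'
python3 -m inch '[{"ax":0,"ay":0,"az":0,"x":0,"y":-25,"z":0,"hand":-1},{"ax":0,"ay":0,"az":0,"x":0,"y":-30,"z":0,"hand":-1},{"ax":0,"ay":0,"az":0,"x":20,"y":-10,"z":-15,"hand":-1},{"ax":0,"ay":0,"az":0,"x":32,"y":0,"z":-22,"hand":-1},{"ax":0,"ay":0,"az":0,"x":32,"y":0,"z":-22,"hand":-1}]'
python3 -m inch '[{"ax":0,"ay":0,"az":0,"x":32,"y":0,"z":-22,"hand":-1},{"ax":0,"ay":0,"az":0,"x":16,"y":0,"z":-11,"hand":-1},{"ax":0,"ay":0,"az":0,"x":0,"y":0,"z":0,"hand":-1},{"ax":0,"ay":0,"az":0,"x":0,"y":0,"z":0,"hand":-1},{"ax":0,"ay":0,"az":0,"x":0,"y":0,"z":0,"hand":-1}]'
python3 - <<'E'
from h import *
state(); L=[]
for n in("top","scene"):
    c=read_camera(n); u,v=proj(c,[.581,-.071,.07]); u,v=int(u),int(v)
    L.append(cv2.resize(c["img"][v-35:v+35,u-35:u+35],None,fx=5.6,fy=5.6,interpolation=cv2.INTER_CUBIC)[:,:,::-1])
    if n=="top":
        b=blob(c,*proj(c,[.581,-.071,.115]),(0,120,50),(9,255,255),14); print(b,ray(c,b[0],b[1],.112))
        for m,u,v,lo,hi,z in [("load",425,223,(0,0,90),(180,255,255),.016),("pot",192,227,(0,0,60),(180,255,255),.017)]:
            b=blob(c,u,v,lo,hi,20 if m=="pot" else 15); print(m,b[:2],b[2])
cv2.imwrite("pics/s7.png",np.hstack(L))
E
```

```text
time: 36.3
eef_pos: [0.5814, -0.0711, 0.1042]
tcp_rot: [0.5, -0.5, 0.5, -0.5]
contact_force: [-2.5, 0.2, 4.7]
opening: 0.467
time: 36.72
eef_pos: [0.5796, -0.0706, 0.1113]
tcp_rot: [-0.501, 0.502, -0.499, 0.499]
contact_force: [-0.1, 0.3, 0.2]
opening: 1.003
time: 37.13
eef_pos: [0.5227, -0.1556, 0.181]
tcp_rot: [-0.5, 0.498, -0.501, 0.501]
contact_force: [0.2, -0.6, -1.1]
opening: 0.999
time: 37.55
eef_pos: [0.4896, -0.2027, 0.1789]
tcp_rot: [0.5, -0.5, 0.5, -0.5]
contact_force: [0.7, 0.3, -0.2]
opening: 1.001
 t37.55 tcp [ 0.4896 -0.2027  0.1789] x [-0. -1. -0.] y [ 0.001  0.    -1.   ] z [ 1.    -0.     0.001] F [ 0.7  0.3 -0.2] op 1.001 q6 0.99
(352.5918003565062, 162.71776589423646, 162, (343, 153, 20, 20)) [ 0.57969358 -0.0682256   0.112     ]
load (430.04285714285714, 226.93809523809523) 40
pot (191.9299741602067, 226.22299741602063) 673
```

View pics/s7.png

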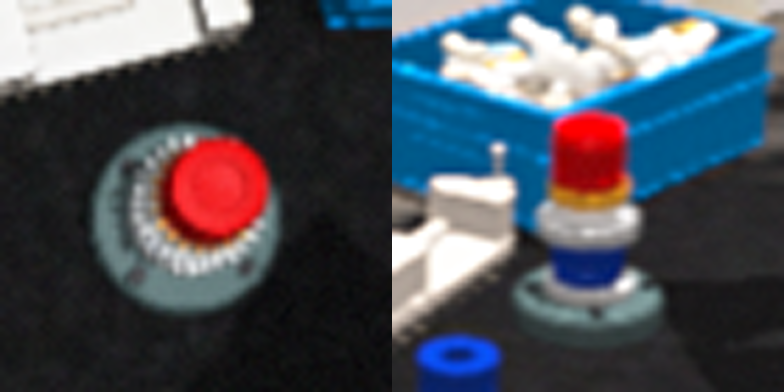

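```bash
python3 -c "from plant import sign_off; print(sign_off())"
```

```text
the job is handed in; nothing more can be done
None
```

The arbor is loaded in the order asked: long blue spacer (the one farthest to the robot's right), large gear, short bright spacer, small gear with its hub up, then the red cap over the hub. I handed the job in at about 38 s with the gripper open and well clear.

- **Lowering:** I lowered each part in steps of about 1 mm or less until it touched, with a peak contact force of about 6 N. All five touched within about 1 mm of the expected height, so each should be resting on the one below. None was dropped.
- **Final pictures:** both camera views show the stack upright and complete, with the cap's rim down on the bronze gear's toothed face.
- **Bystanders:** the grease pot is at the same pixel position as at the start. I could not measure the coaxial load at the end because the arm partly hid it from the top camera. It stood untouched in an earlier picture, and the gripper never came near it at its height.
- **Disagreements:** the cameras read about 1 mm off the robot frame, which I corrected by squeezing the first spacer from two directions and looking again. The final top view put the cap about 2–3 mm from where the gripper released it. I put that down to a partly hidden outline and did not look into it further.

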